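# Count three gold cells out of the rack and stand them in the tray

### The arm

A 6-joint arm with a two-finger parallel gripper is mounted at the origin on a cart in front of the work surface, level with it; the furniture and walls round the work are solid. World frame = base frame: x ahead of the robot, y to its left, z up, the work surface at z = 0. Lengths are in mm, angles in rad, forces in N, time in s.
With the tool pointing down it reaches from about 350 to 875 mm from the base axis. Payload 4.2 kg.
Tool frame: the origin (TCP) lies between the finger pads; the fingertips stand 25 mm ahead of it and the grasp point (between the pads) lies 6 mm ahead of it; z points along the fingers, y is the line along which they close (so a half turn about z gives the same grasp; the last joint's range is limited). The gripper opens to 85 mm and grips with 20 to 120 N. Pads are 22 mm wide; open, the fingers measure 114 mm over their backs; the gripper's body (76 mm by 85 mm) begins 54 mm behind the grasp point. The pads swing forward as they close: fully open they stand 13 mm farther back than shut.
Start: joints at [1.363, 0.385, 0.008, 0, -1.194, -0.259], TCP at [281.236, 558.127, 218.012] pointing down, gripper open.
Joint ranges: [-3.14, 3.14], [-1.21, 2.06], [-1.07, 1.41], [-3.16, 2.05], [-2.99, -0.16], [-3.1, 3.1]. Speed limits (rad/s): [2.79, 2.79, 3.14, 3.14, 3.14, 3.14].

### API

Orientations are given as a unit quaternion [x, y, z, w].
In Python, from bench import arm gives the robot as it stands.
- The arm moves only by the shell command python3 -m pendant 'ROWS'. ROWS is JSON, a list of rows, each a list of 7 numbers: the shift along the tool's x, y, z in m, then the turn, a rotation vector about the tool's x, y, z in degrees, then the finger opening in m, from 0 to 0.0854. In form: [[x, y, z, wx, wy, wz, fingers], ...]. A call has 1 to 12 rows; each row shifts and turns the commanded pose from where the row before left it, along the tool's axes as they then stand; what a row does not reach is not made up. A row lasts 1/10 s, in which the tool goes at most 50 mm and 8.59 degrees, less where a joint would pass 70% of its speed; a pose out of reach is approached as far as the arm can. A call is refused whole if a number of a shift passes 0.05 or a number of a turn 8.59, either way. A call with a gripper value outside its range is refused whole. The fingers move at their own pace and stop on an object; the grip force is fixed at half the most. Time passes only in rows, so rows that do not move let the fingers close. It gives the time, the measured TCP pose, the force, the opening and the grip force at its end, in the units of the state.
- arm.read_state(): the state, without advancing time (a new reading comes with each control period).
- arm.get_image(name): name is "side" or "top"; returns a dict with "image" (400x640x3 uint8, red, green, blue), "fx", "fy", "cx", "cy" (pixels), "xyz" and "rotation" of the camera in the world. Camera axes: x right, y down, z forward; pixel columns grow to the right and rows downward; lengths in mm; the calibration is good to about 2 mm. A picture is of the moment at which its call begins. There is no depth.
- arm.job_done(): hands the job in; it is judged then, once.
The state is a dict: "clock": time; "joints": joint angles; "joint_vel": joint speeds; "joint_efforts": joint torques, N m; "position": TCP position; "ee_rot": TCP orientation; "contact_force": force on the tool from outside, world axes, zero at the start; "wrist_torque": the same for the moment, N m; "gripper_width": finger opening in mm; "grasp_force": force on a finger pad.
Only numpy, scipy, OpenCV 4.12 (cv2) and the standard library are available. Lean on these libraries where they do the work, as an engineer would, in place of code of your own. Each camera call takes 0.05 s, during which the arm holds its last target. There are 200 camera calls.

### The job

Count out exactly three of the four gold battery cells for the remote: draw each one straight out of its lane from under the rack's roof and stand it upright, button end up, on the floor of the wooden tray. Leave the fourth gold cell and the green one lying where they are in the rack, leave the tray about where it is, and do not disturb anything else on the desk.

Things in the scene. Friction and masses are not known exactly. Their poses are not given: they have to be found in the camera images.
- gold_cell_a: size-AA battery cell, gold wrapper with a cream band near the button end, 50 mm long overall with its small metal button, 14 mm diameter, 18 to 30 g; origin at the centre of the flat end, its z axis runs along the cell to the button (button face at z = 50). At the start it lies level in a lane of the rack with its button end towards the open front of the rack (its z axis is the rack's -x)
- gold_cell_b: size-AA battery cell, gold wrapper with a cream band near the button end, 50 mm long overall with its small metal button, 14 mm diameter, 18 to 30 g; origin at the centre of the flat end, its z axis runs along the cell to the button (button face at z = 50). At the start it lies level in a lane of the rack with its button end towards the open front of the rack (its z axis is the rack's -x)
- gold_cell_c: size-AA battery cell, gold wrapper with a cream band near the button end, 50 mm long overall with its small metal button, 14 mm diameter, 18 to 30 g; origin at the centre of the flat end, its z axis runs along the cell to the button (button face at z = 50). At the start it lies level in a lane of the rack with its button end towards the open front of the rack (its z axis is the rack's -x)
- gold_cell_d: size-AA battery cell, gold wrapper with a cream band near the button end, 50 mm long overall with its small metal button, 14 mm diameter, 18 to 30 g; origin at the centre of the flat end, its z axis runs along the cell to the button (button face at z = 50). At the start it lies level in a lane of the rack with its button end towards the open front of the rack (its z axis is the rack's -x)
- green_cell: size-AA battery cell, dark green wrapper with a cream band near the button end, 50 mm long overall with its small metal button, 14 mm diameter, 18 to 30 g; origin at the centre of the flat end, its z axis runs along the cell to the button (button face at z = 50). At the start it lies level in a lane of the rack with its button end towards the open front of the rack (its z axis is the rack's -x)
- cell_rack: fixed plywood and steel-wire rack, 84 x 222 mm, 62 mm high; origin at the centre of its underside, x from its open front to its back, y to its left. Five level lanes along x at y = -80, -40, 0, 40, 80 mm; a cell's axis lies 42 mm above the underside, its flat end at x = 20 to 30 mm, so 28 to 38 mm of its button end is in the open; 26 mm between neighbouring cells; floor under the lanes 12 mm up
- middle_lane_front (a point): front end of the rack's middle lane, on the axis of a cell there (rack x = -36, y = 0, z = 42 mm); axes as the rack's. Each lane is a pair of steel rails, 13 mm wide together on a 7 mm web (narrower than a cell, so fingers can straddle it), from x = -36 to the back board at 37 mm; a cell lies in the groove between the rails and slides freely along it
- roof_edge (a point): middle of the lower front edge of the rack's roof (rack x = 8, y = 0, z = 56 mm); axes as the rack's. Roof (to x = 44 mm), side walls (y = +-105 to +-111 mm, same x span) and back board shelter the rear of the cells, so a cell comes out only along its lane, towards the rack's -x
- count_tray: loose square light-wood tray, 82 mm (x) by 86 mm (y), 20 mm high, open on top; walls 11 mm thick, so the well inside is 60 mm (x) by 64 mm (y), its floor 6 mm above the underside; about 0.11 kg; origin at the centre of its underside, z up
- keyboard: compact black keyboard in a white frame, 133 x 322 x 28 mm; lies near the robot, not to be disturbed; origin at the centre of its underside
- mouse: black computer mouse, 120 x 59 x 39 mm; not to be disturbed; origin at the centre of its underside
- led_remote: flat white remote control with coloured buttons, 86 x 40 x 8 mm; not to be disturbed; origin at the centre of its underside
- earbud_case: closed white earbud case, 47 x 58 x 25 mm; not to be disturbed; origin at the centre of its underside
- amp: small black headphone amplifier with a copper-coloured front and silver knob, 113 x 48 x 33 mm; not to be disturbed; origin at the centre of its underside

How it is judged (in metres and radians):
At the end, for the whole second after the job is handed in: Exactly three gold cells stand at rest on the tray's floor inside its walls, button up (tilt under 0.12 rad); the other gold cell and the green one still lie in the rack, moved under 15 mm; the tray is level, moved under 40 mm; nothing else moved over 25 mm ((((angle between gold_cell_b's own z axis and vertical below 0.12 rad and linear speed of gold_cell_b below 0.02 m/s and x of gold_cell_b in the frame of count_tray between -0.03 and 0.03 m and y of gold_cell_b in the frame of count_tray between -0.03 and 0.03 m and z of gold_cell_b in the frame of count_tray between 0.003 and 0.01 m) and (angle between gold_cell_c's own z axis and vertical below 0.12 rad and linear speed of gold_cell_c below 0.02 m/s and x of gold_cell_c in the frame of count_tray between -0.03 and 0.03 m and y of gold_cell_c in the frame of count_tray between -0.03 and 0.03 m and z of gold_cell_c in the frame of count_tray between 0.003 and 0.01 m) and (angle between gold_cell_d's own z axis and vertical below 0.12 rad and linear speed of gold_cell_d below 0.02 m/s and x of gold_cell_d in the frame of count_tray between -0.03 and 0.03 m and y of gold_cell_d in the frame of count_tray between -0.03 and 0.03 m and z of gold_cell_d in the frame of count_tray between 0.003 and 0.01 m) and distance of gold_cell_a from where it was at the start of the episode below 0.015 m and angle between gold_cell_a's own z axis and vertical between 1.4 and 1.75 rad) or ((angle between gold_cell_a's own z axis and vertical below 0.12 rad and linear speed of gold_cell_a below 0.02 m/s and x of gold_cell_a in the frame of count_tray between -0.03 and 0.03 m and y of gold_cell_a in the frame of count_tray between -0.03 and 0.03 m and z of gold_cell_a in the frame of count_tray between 0.003 and 0.01 m) and (angle between gold_cell_c's own z axis and vertical below 0.12 rad and linear speed of gold_cell_c below 0.02 m/s and x of gold_cell_c in the frame of count_tray between -0.03 and 0.03 m and y of gold_cell_c in the frame of count_tray between -0.03 and 0.03 m and z of gold_cell_c in the frame of count_tray between 0.003 and 0.01 m) and (angle between gold_cell_d's own z axis and vertical below 0.12 rad and linear speed of gold_cell_d below 0.02 m/s and x of gold_cell_d in the frame of count_tray between -0.03 and 0.03 m and y of gold_cell_d in the frame of count_tray between -0.03 and 0.03 m and z of gold_cell_d in the frame of count_tray between 0.003 and 0.01 m) and distance of gold_cell_b from where it was at the start of the episode below 0.015 m and angle between gold_cell_b's own z axis and vertical between 1.4 and 1.75 rad) or ((angle between gold_cell_a's own z axis and vertical below 0.12 rad and linear speed of gold_cell_a below 0.02 m/s and x of gold_cell_a in the frame of count_tray between -0.03 and 0.03 m and y of gold_cell_a in the frame of count_tray between -0.03 and 0.03 m and z of gold_cell_a in the frame of count_tray between 0.003 and 0.01 m) and (angle between gold_cell_b's own z axis and vertical below 0.12 rad and linear speed of gold_cell_b below 0.02 m/s and x of gold_cell_b in the frame of count_tray between -0.03 and 0.03 m and y of gold_cell_b in the frame of count_tray between -0.03 and 0.03 m and z of gold_cell_b in the frame of count_tray between 0.003 and 0.01 m) and (angle between gold_cell_d's own z axis and vertical below 0.12 rad and linear speed of gold_cell_d below 0.02 m/s and x of gold_cell_d in the frame of count_tray between -0.03 and 0.03 m and y of gold_cell_d in the frame of count_tray between -0.03 and 0.03 m and z of gold_cell_d in the frame of count_tray between 0.003 and 0.01 m) and distance of gold_cell_c from where it was at the start of the episode below 0.015 m and angle between gold_cell_c's own z axis and vertical between 1.4 and 1.75 rad) or ((angle between gold_cell_a's own z axis and vertical below 0.12 rad and linear speed of gold_cell_a below 0.02 m/s and x of gold_cell_a in the frame of count_tray between -0.03 and 0.03 m and y of gold_cell_a in the frame of count_tray between -0.03 and 0.03 m and z of gold_cell_a in the frame of count_tray between 0.003 and 0.01 m) and (angle between gold_cell_b's own z axis and vertical below 0.12 rad and linear speed of gold_cell_b below 0.02 m/s and x of gold_cell_b in the frame of count_tray between -0.03 and 0.03 m and y of gold_cell_b in the frame of count_tray between -0.03 and 0.03 m and z of gold_cell_b in the frame of count_tray between 0.003 and 0.01 m) and (angle between gold_cell_c's own z axis and vertical below 0.12 rad and linear speed of gold_cell_c below 0.02 m/s and x of gold_cell_c in the frame of count_tray between -0.03 and 0.03 m and y of gold_cell_c in the frame of count_tray between -0.03 and 0.03 m and z of gold_cell_c in the frame of count_tray between 0.003 and 0.01 m) and distance of gold_cell_d from where it was at the start of the episode below 0.015 m and angle between gold_cell_d's own z axis and vertical between 1.4 and 1.75 rad)) and distance of green_cell from where it was at the start of the episode below 0.015 m and angle between green_cell's own z axis and vertical between 1.4 and 1.75 rad and angle between count_tray's own z axis and vertical below 0.05 rad and distance of count_tray from where it was at the start of the episode below 0.04 m); the robot touches nothing.
It fails at once if a bystander (keyboard, mouse, remote, earbud case, amplifier) is shifted by more than 25 mm (distance of any of keyboard, mouse, led_remote, earbud_case, amp from where it was at the start of the episode above 0.025 m).
It also fails if it takes over 67 s, if anything falls off the work surface, if the arm or the gripper's body presses on something with over 40 N, if the wrist force passes 120 N, or if a joint passes its speed limit or range.

## Working session

There is one attempt and no reset: what is moved stays moved. The work goes in short steps, Python scripts to look and compute and a shell command to move; the robot and the scene stay as the last step left them, time stands still between calls to the robot, and variables do not carry over. Pictures are saved under pics/ and viewed, at most 10 in all, crops included, and the job is handed in when it is done.

```bash
mkdir -p pics; ls
python3 - <<'E'
from bench import arm
import cv2
for n in("top","side"):
    d=arm.get_image(n); cv2.imwrite(f"pics/{n}0.png",d["image"][:,:,::-1])
    print(n,d["fx"],d["fy"],d["cx"],d["cy"],d["xyz"],d["rotation"])
print(arm.read_state())
E
```

```text
pics
top 430.5985692941074 430.5985692941074 323.02752383919903 198.74735660638024 [ 441.99170379   -7.43955794 1280.79934375] [-0.69628663  0.71689254 -0.02723767  0.02254168]
side 453.2946887031367 453.2946887031367 323.1755107897885 198.2488232887447 [ -52.79391683 1167.99410677  592.33314561] [-0.16940828  0.80883349 -0.54745276  0.13185105]
{'clock': 0.1, 'joints': array([ 1.36257688e+00,  3.85502674e-01,  6.77525161e-03, -4.06402499e-04,
       -1.19399228e+00, -2.58598714e-01]), 'joint_vel': array([ 0.00024001, -0.00216266,  0.00413187,  0.00205591,  0.00039752,
       -0.00017661]), 'joint_efforts': array([-1.07019299e-03, -3.93322098e+01,  1.88928473e+01,  4.19793114e+00,
       -2.60635519e-03,  3.21151127e-06]), 'position': array([281.02994241, 557.65491759, 217.02633613]), 'ee_rot': array([ 9.72865739e-01, -2.31368305e-01, -1.64591812e-04,  9.66140239e-04]), 'contact_force': array([ 0.05663353, -0.54081578,  0.26960824]), 'wrist_torque': array([-0.0034605 ,  0.04053284,  0.09037955]), 'grasp_force': 0.0, 'gripper_width': 85.44468548854915}
```

View pics/top0.png

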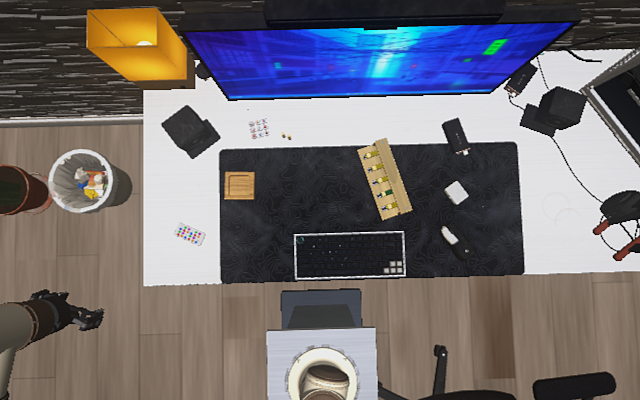

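View pics/side0.png

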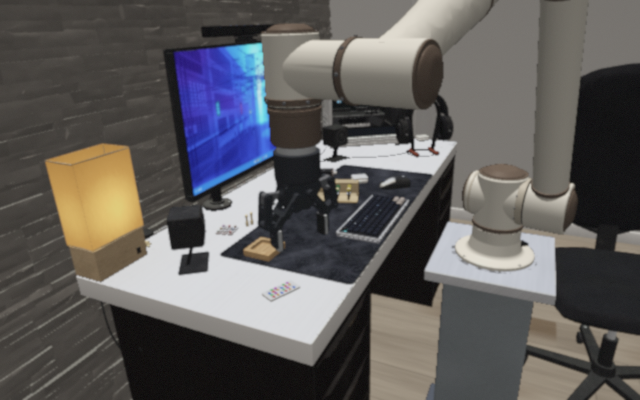

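The top view shows the tray at about (239,186). The rack runs from (372,145) to (398,215), with its open front facing image left (world +y). The keyboard is at (350,255). In the side view the arm covers part of the tray, and the rack is at (345,190). I'll zoom in on both.

```bash
cat > h.py <<'E'
import numpy as np, cv2
from scipy.spatial.transform import Rotation as R
from bench import arm
def cam(n):
    d=arm.get_image(n); return d
def ray(d,px,z):
    q=np.array(d["rotation"]); M=R.from_quat(q).as_matrix() if q.size==4 else q
    v=M@[(px[0]-d["cx"])/d["fx"],(px[1]-d["cy"])/d["fy"],1]
    p=np.array(d["xyz"]); return p+v*(z-p[2])/v[2]
def proj(d,P):
    M=R.from_quat(d["rotation"]).as_matrix(); c=M.T@(np.array(P)-d["xyz"])
    return np.array([d["cx"]+d["fx"]*c[0]/c[2],d["cy"]+d["fy"]*c[1]/c[2]])
E
python3 - <<'E'
from h import *
d=cam("top"); im=d["image"][:,:,::-1]
a=cv2.resize(im[132:226,350:420],None,fx=6,fy=6,interpolation=cv2.INTER_NEAREST)
b=cv2.resize(im[160:210,215:265],None,fx=6,fy=6,interpolation=cv2.INTER_NEAREST)
o=np.zeros((600,800,3),np.uint8); o[:a.shape[0],:a.shape[1]]=a; o[:300,450:750]=b
s=cam("side")["image"][:,:,::-1]; c=cv2.resize(s[165:215,320:375],None,fx=5,fy=5); o[320:570,450:725]=c
cv2.imwrite("pics/crop1.png",o)
for p in [(239,186),(372,145),(398,215)]: print(ray(d,p,20))
E
```

```text
[575.46735907 228.56983877  20.        ]
[ 686.18402054 -166.87607961   20.        ]
[ 476.69814614 -235.33415769   20.        ]
```

View pics/crop1.png

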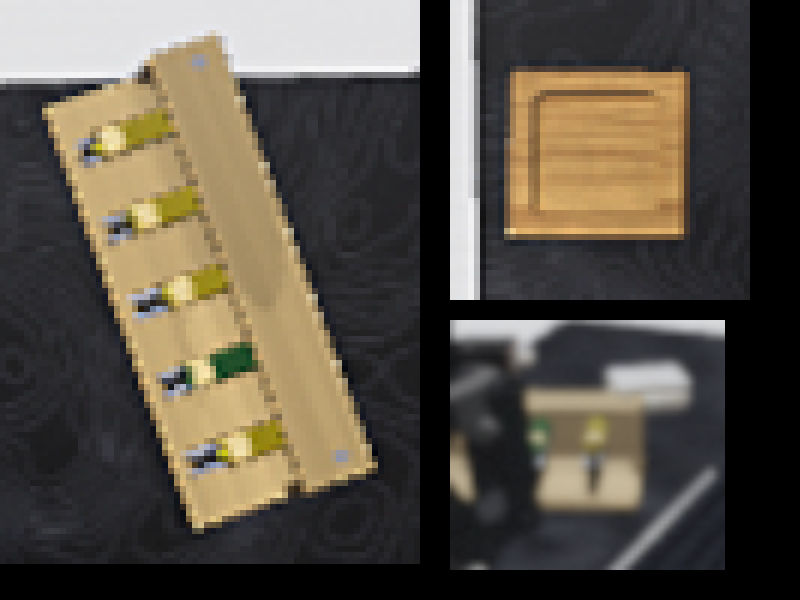

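The crop shows five lanes. From the top, crop rows 130, 210, 290 and 445 hold gold cells, and row 370 holds the green one (rack y=-40). The plate's front corners are at crop (43,107) and (197,530). The tray's top outline spans crop (508,70) to (690,238). Next I'll measure the cells and rack.

Run:
```python
from h import *
np.set_printoptions(precision=1,suppress=True)
d=cam("top"); im=d["image"]
c=lambda x,y:(350+x/6-.5,132+y/6-.5)
f1,f2=ray(d,c(43,107),12),ray(d,c(197,530),12); b1,b2=ray(d,c(220,35),62),ray(d,c(375,467),62)
print(f1,f2,b1,b2); 
for p,q in((f1,f2),(b1,b2)): print(np.linalg.norm(p-q),np.degrees(np.arctan2(*(p-q)[1::-1])))
print("origin",(f1+f2+b1+b2)/4,"depth",np.linalg.norm((f1+f2-b1-b2)[:2]/2))
hsv=cv2.cvtColor(im[132:226,350:420],cv2.COLOR_RGB2HSV)
m=((hsv[...,1]>185)&(hsv[...,0]<90)).astype(np.uint8)
n,l,s,ce=cv2.connectedComponentsWithStats(m)
for i in range(1,n):
    if s[i,4]>6:
        px=ce[i]+[350,132]; print("wrap",s[i],px,ray(d,px,47))
t=im[160:210,215:265]; h=cv2.cvtColor(t,cv2.COLOR_RGB2HSV); m=((h[...,1]>80)&(h[...,2]>90)).astype(np.uint8)
k=max(cv2.findContours(m,0,2)[0],key=cv2.contourArea); r=cv2.minAreaRect(k); bx=cv2.boxPoints(r)+[215,160]
print(r); P=np.array([ray(d,p,20) for p in bx]); print(P,P.mean(0))
hs=cv2.cvtColor(im[132:226,350:420],cv2.COLOR_RGB2HSV)
print(hs[20:24,14:30].tolist()[2])
```

```text
[ 676.  -121.7   12. ] [ 464. -190.   12.] [ 699.1 -203.    62. ] [ 490.4 -268.1   62. ]
222.66947794674283 17.863275572895557
218.60822472394204 17.32191504834503
origin [ 582.4 -195.7   37. ] depth 83.49883606289671
wrap [21 19  7  5 22] [373.9 153.2] [ 656.7 -168.1   47. ]
wrap [26 31  7  6 22] [379.1 165.7] [ 619.8 -181.8   47. ]
wrap [32 45  6  5 17] [384.4 178.6] [ 581.9 -195.6   47. ]
wrap [42 70  5  6 22] [393.8 204.5] [ 506.3 -219.7   47. ]
((24.0, 25.5), (27.0, 30.0), 90.0)
[[618.1 272.   20. ]
 [615.6 183.8  20. ]
 [535.9 185.2  20. ]
 [538.4 273.1  20. ]] [577.  228.5  20. ]
[[19, 99, 198], [21, 112, 141], [22, 75, 184], [22, 59, 243], [23, 76, 237], [22, 74, 238], [23, 109, 201], [27, 211, 145], [26, 194, 151], [26, 194, 155], [26, 200, 158], [25, 208, 156], [25, 208, 140], [25, 128, 134], [23, 90, 108], [18, 105, 131]]
```

```bash
cat >> h.py <<'E'
from scipy.linalg import fractional_matrix_power as fmp
np.set_printoptions(precision=1,suppress=True)
YAW=np.radians(17.6); O=np.array([582.4,-195.7,0])
RX=np.array([np.sin(YAW),-np.cos(YAW),0]); RY=np.array([np.cos(YAW),np.sin(YAW),0]); Z=np.array([0,0,1.])
TRAY=np.array([576.5,229,0])
def rackp(x,y,z): return O+x*RX+y*RY+z*Z
def mat(Rm,p): T=np.eye(4); T[:3,:3]=Rm; T[:3,3]=p; return T
def tool(az,down):   # fingers point at azimuth az (deg), `down` deg below horizontal; tool y horizontal
    a,b=np.radians([az,down]); z=np.array([np.cos(a)*np.cos(b),np.sin(a)*np.cos(b),-np.sin(b)])
    y=np.array([-np.sin(a),np.cos(a),0]); return z,y
def grasp(deg=55): # at the rack: fingers lean in to rack +x, deg below horizontal
    b=np.radians(deg); z=np.cos(b)*RX-np.sin(b)*Z; y=-RY; return np.c_[np.cross(y,z),y,z]
def up(az=90,deg=35): # at tray: fingers point at az, deg below horizontal, tool x downwards
    a,b=np.radians([az,deg]); h=np.array([np.cos(a),np.sin(a),0]); z=np.cos(b)*h-np.sin(b)*Z
    y=np.cross(Z,h)*-1; return np.c_[np.cross(y,z),y,z]   # y as in grasp turned -90 about tool y
def cur(): 
    s=arm.read_state(); return mat(R.from_quat(s["ee_rot"]).as_matrix(),s["position"])
def plan(Rm,g,n,back=0):  # g = grasp point target; prints the row to be repeated n times
    A=cur(); B=mat(Rm,g-(6+back)*Rm[:,2]); S=np.real(fmp(np.linalg.inv(A)@B,1/n))
    print(n,"x",np.round(S[:3,3]/1000,4).tolist(),np.round(R.from_matrix(S[:3,:3]).as_rotvec(degrees=True),2).tolist(),
      "via",[ (A@np.linalg.matrix_power(S,k))[:3,3].round().tolist() for k in (n//4,n//2,3*n//4,n)])
E
python3 - <<'E'
from h import *
print(grasp(),up())
plan(grasp(),rackp(-12,0,43),30,90)
A=cur(); Rd=grasp(90); print(R.from_matrix(A[:3,:3].T@Rd).as_rotvec(degrees=True))
plan(grasp(90),np.array([450,150,220.]),20)
E
```

```text
[[ 0.2 -1.   0.2]
 [-0.8 -0.3 -0.5]
 [ 0.6 -0.  -0.8]] [[ 0.   1.   0. ]
 [ 0.6 -0.   0.8]
 [ 0.8 -0.  -0.6]]
30 x [0.0224, 0.008, 0.0106] [-0.46, 1.1, 1.47] via [[388.0, 426.0, 154.0], [485.0, 247.0, 113.0], [539.0, 74.0, 104.0], [562.0, -132.0, 122.0]]
[ 0.1 -0.  45.6]
20 x [0.0214, 0.0074, -0.0004] [0.0, -0.0, 2.28] via [[353.0, 471.0, 220.0], [407.0, 371.0, 222.0], [439.0, 263.0, 224.0], [450.0, 150.0, 226.0]]
```

```bash
sed -i 's/y=np.cross(Z,h)\*-1;/y=np.cross(Z,h);/' h.py
python3 -m pendant '[[0.0214,0.0074,-0.0004,0,0,2.28,0.06],[0.0214,0.0074,-0.0004,0,0,2.28,0.04],[0.0214,0.0074,-0.0004,0,0,2.28,0.03],[0.0214,0.0074,-0.0004,0,0,2.28,0.03],[0.0214,0.0074,-0.0004,0,0,2.28,0.03],[0.0214,0.0074,-0.0004,0,0,2.28,0.03],[0.0214,0.0074,-0.0004,0,0,2.28,0.03],[0.0214,0.0074,-0.0004,0,0,2.28,0.03],[0.0214,0.0074,-0.0004,0,0,2.28,0.03],[0.0214,0.0074,-0.0004,0,0,2.28,0.03]]'
python3 -m pendant '[[0.0214,0.0074,-0.0004,0,0,2.28,0.026],[0.0214,0.0074,-0.0004,0,0,2.28,0.026],[0.0214,0.0074,-0.0004,0,0,2.28,0.026],[0.0214,0.0074,-0.0004,0,0,2.28,0.026],[0.0214,0.0074,-0.0004,0,0,2.28,0.026],[0.0214,0.0074,-0.0004,0,0,2.28,0.026],[0.0214,0.0074,-0.0004,0,0,2.28,0.026],[0.0214,0.0074,-0.0004,0,0,2.28,0.026],[0.0214,0.0074,-0.0004,0,0,2.28,0.026],[0.0214,0.0074,-0.0004,0,0,2.28,0.026]]'
python3 - <<'E'
from h import *
plan(grasp(),rackp(-12,0,43),14,80)
E
```

```text
clock: 1.25
position: [407.1, 370.5, 221.9]
ee_rot: [0.908, -0.42, -0.0, 0.0]
contact_force: [-0.6, 0.1, -0.5]
gripper_width: 30.2
grasp_force: 0.0
clock: 2.25
position: [450.1, 149.8, 226.0]
ee_rot: [0.807, -0.591, -0.0, -0.0]
contact_force: [0.6, 0.4, -0.2]
gripper_width: 25.6
grasp_force: 0.0
14 x [0.0192, -0.0016, 0.0141] [0.0, 2.5, -0.0] via [[472.0, 95.0, 186.0], [504.0, 15.0, 146.0], [529.0, -49.0, 126.0], [564.0, -137.0, 113.0]]
```

```bash
python3 -m pendant '[[0.0192,-0.0016,0.0141,0,2.5,0,0.026],[0.0192,-0.0016,0.0141,0,2.5,0,0.026],[0.0192,-0.0016,0.0141,0,2.5,0,0.026],[0.0192,-0.0016,0.0141,0,2.5,0,0.026],[0.0192,-0.0016,0.0141,0,2.5,0,0.026],[0.0192,-0.0016,0.0141,0,2.5,0,0.026],[0.0192,-0.0016,0.0141,0,2.5,0,0.026],[0.0192,-0.0016,0.0141,0,2.5,0,0.026],[0.0192,-0.0016,0.0141,0,2.5,0,0.026],[0.0192,-0.0016,0.0141,0,2.5,0,0.026],[0.0192,-0.0016,0.0141,0,2.5,0,0.026],[0.0192,-0.0016,0.0141,0,2.5,0,0.026]]'
python3 -m pendant '[[0.0192,-0.0016,0.0141,0,2.5,0,0.026],[0.0192,-0.0016,0.0141,0,2.5,0,0.026],[0,0,0,0,0,0,0.026]]'
python3 - <<'E'
from h import *
print(arm.read_state()["joints"])
plan(grasp(),rackp(-12,0,43),10,0)
o=np.zeros((600,800,3),np.uint8)
d=cam("top"); im=d["image"][:,:,::-1]; print(proj(d,cur()[:3,3]))
o[:600,:400]=cv2.resize(im[130:230,350:417],(400,600))
d=cam("side"); im=d["image"][:,:,::-1]; p=proj(d,cur()[:3,3]); print(p)
o[:600,400:]=cv2.resize(im[120:240,int(p[0])-40:int(p[0])+40],(400,600))
cv2.imwrite("pics/c2.png",o)
E
```

```text
clock: 3.45
position: [548.0, -92.7, 117.4]
ee_rot: [0.78, -0.57, 0.21, 0.153]
contact_force: [0.1, -0.8, 0.3]
gripper_width: 25.9
grasp_force: 0.0
clock: 3.75
position: [564.1, -138.4, 112.3]
ee_rot: [0.769, -0.563, 0.242, 0.179]
contact_force: [-0.1, -0.6, -0.0]
gripper_width: 26.2
grasp_force: 0.0
[ 0.2  0.4 -0.8  1.1 -0.7 -0.9]
10 x [-0.0, -0.0, 0.0078] [0.02, -0.0, 0.0] via [[567.0, -147.0, 99.0], [571.0, -160.0, 80.0], [574.0, -168.0, 67.0], [578.0, -181.0, 48.0]]
[367.  182.8]
[322.7 173.7]
```

View pics/c2.png

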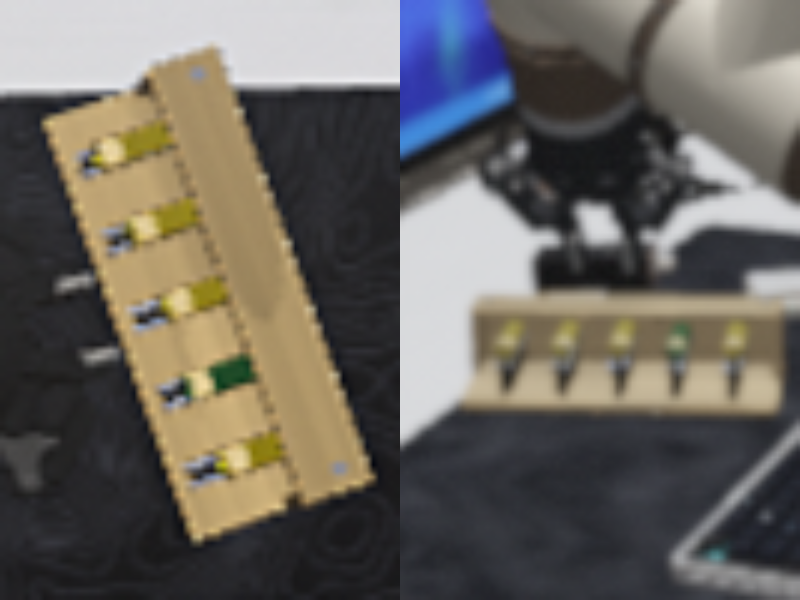

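In the left crop, the two open pads at (75,283) and (100,355) straddle the extension of lane 0. In the right crop (side view), the gripper at about (603,260) is close to in line with lane 0 at (622,335). I'll check this against the projections.

Run:
```python
from h import *
A=cur(); M=A[:3,:3]; d=cam("side"); t=cam("top")
u=d["cx"];p0=int(proj(d,A[:3,3])[0])-40
f=lambda P:(proj(d,P)-[p0,120])*5+[400,0]
ft=lambda P:(proj(t,P)-[350,130])*[400/67,6]
for y in(80,40,0,-40,-80): print(y,"cell side",f(rackp(-20,y,42)),"top",ft(rackp(-20,y,47)))
for s in(-13,13): print("tip",f(A[:3,3]+M@[0,s,25]),ft(A[:3,3]+M@[0,s,25]))
print(f(rackp(-42,111,0)),f(rackp(-42,-111,0)))
```

```text
80 cell side [502.6 344.7] top [110.8 148.7]
40 cell side [558.9 345.7] top [138.7 226.4]
0 cell side [615.5 346.7] top [166.7 304.4]
-40 cell side [672.6 347.7] top [194.8 382.7]
-80 cell side [729.9 348.7] top [223.  461.4]
tip [588.2 290.2] [114.5 284. ]
tip [626.2 290.8] [133.4 336.8]
[456.5 410.9] [772.9 417.7]
```

```bash
python3 -m pendant '[[0,0,0.008,0,0,0,0.026],[0,0,0.008,0,0,0,0.026],[0,0,0.008,0,0,0,0.026],[0,0,0.008,0,0,0,0.026],[0,0,0.008,0,0,0,0.026],[0,0,0,0,0,0,0.026]]'
python3 - <<'E'
from h import *
o=np.zeros((600,800,3),np.uint8); A=cur()
d=cam("top"); im=d["image"][:,:,::-1]; p=proj(d,A[:3,3])
o[:,:400]=cv2.resize(im[155:205,352:385],(400,600),interpolation=cv2.INTER_CUBIC)
e=cam("side"); im=e["image"][:,:,::-1]
o[:,400:]=cv2.resize(im[150:210,300:340],(400,600),interpolation=cv2.INTER_CUBIC)
cv2.imwrite("pics/c3.png",o)
for s in(-13,13):
  P=A[:3,3]+A[:3,:3]@[0,s,25]; print((proj(d,P)-[352,155])*12,(proj(e,P)-[300,150])*10+[400,0])
P=rackp(-20,0,46);print((proj(d,P)-[352,155])*12,(proj(e,P)-[300,150])*10+[400,0])
E
```

```text
clock: 4.55
position: [572.0, -157.9, 80.5]
ee_rot: [0.77, -0.563, 0.243, 0.177]
contact_force: [-0.2, -1.4, 0.5]
gripper_width: 26.1
grasp_force: 0.0
[278.5 252.1] [606.6 348.9]
[315.6 354.7] [681. 350.]
[310.5 309.2] [650.8 382.7]
```

View pics/c3.png

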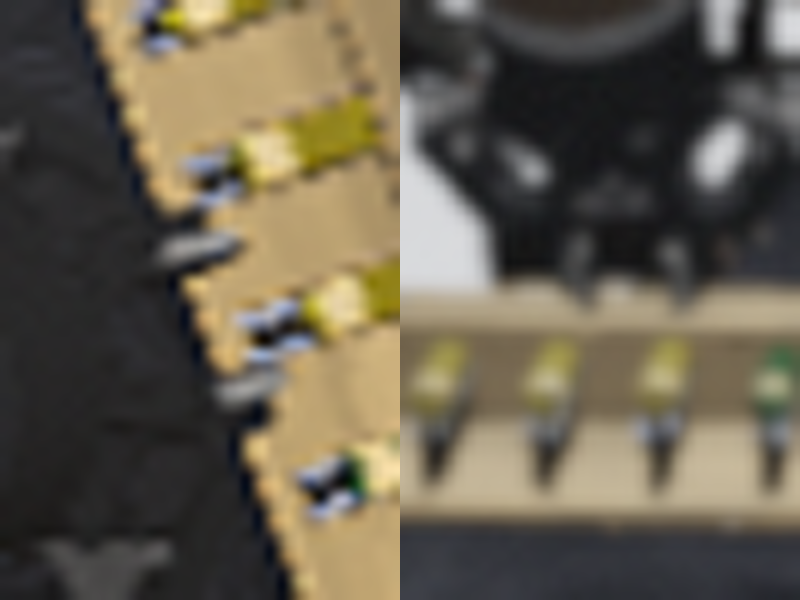

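The top crop has the finger pads at (200,248) and (250,388), and lane 0 is aimed about 3 mm lower. The side crop has fingertips at (585,300) and (685,300), with cell 0 at x=662, so it gives the same sign. I'll shift +3.5 mm along tool y and then descend.

```bash
python3 -m pendant '[[0,0.0035,0,0,0,0,0.026],[0,0,0.007,0,0,0,0.026],[0,0,0.007,0,0,0,0.026],[0,0,0.007,0,0,0,0.026],[0,0,0.007,0,0,0,0.026],[0,0,0.006,0,0,0,0.026],[0,0,0.006,0,0,0,0.026],[0,0,0,0,0,0,0.026]]'
python3 - <<'E'
from h import *
o=np.zeros((600,800,3),np.uint8); A=cur()
d=cam("top"); im=d["image"][:,:,::-1]; p=proj(d,A[:3,3])
o[:,:400]=cv2.resize(im[155:205,358:391],(400,600),interpolation=cv2.INTER_CUBIC)
e=cam("side"); im=e["image"][:,:,::-1]
o[:,400:]=cv2.resize(im[150:210,305:345],(400,600),interpolation=cv2.INTER_CUBIC)
cv2.imwrite("pics/c4.png",o)
E
```

```text
clock: 5.45
position: [575.3, -181.6, 47.5]
ee_rot: [0.77, -0.563, 0.242, 0.178]
contact_force: [-0.2, 0.0, -0.6]
gripper_width: 25.8
grasp_force: 0.0
```

View pics/c4.png

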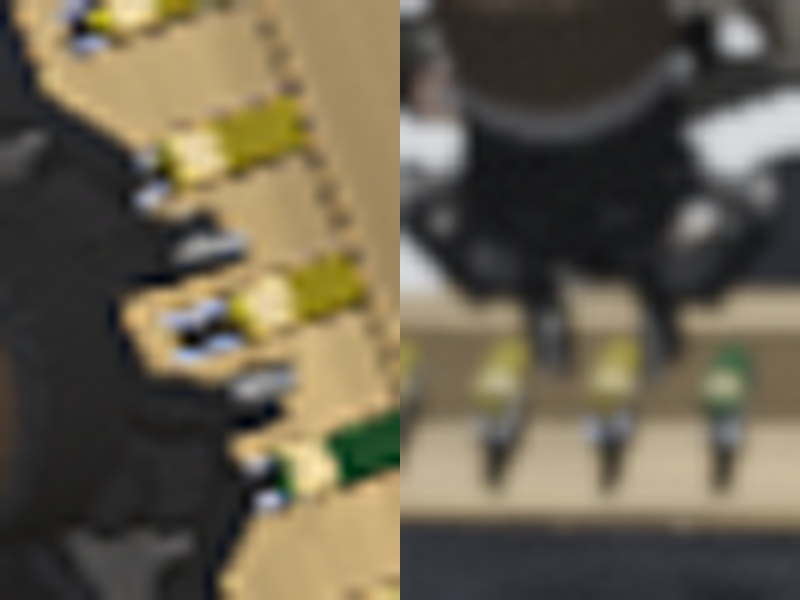

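The left crop shows the fingers at (210,245) and (265,385) on either side of cell 0, clear of its neighbours. The right crop has them at x=550 and 660 around the cell at 612. Tip depth is unclear, so I'll compare it with the prediction.

Run:
```python
from h import *
A=cur(); d=cam("top"); e=cam("side")
for s in(-18,18):
 for z in (25,15,6):
  P=A[:3,3]+A[:3,:3]@[0,s,z]; print(s,z,P,(proj(d,P)-[358,155])*12,(proj(e,P)-[305,150])*10+[400,0])
```

```text
-18 25 [ 597.1 -189.5   27.5] [278.  231.8] [564.1 412.7]
-18 15 [ 595.4 -184.1   35.7] [260.5 235.3] [561.3 396.7]
-18 6 [ 593.8 -179.2   43.1] [244.6 238.4] [558.8 382.2]
18 25 [ 562.8 -200.5   27.5] [328.1 370.3] [665.  414.5]
18 15 [ 561.  -195.    35.7] [310.9 374.7] [662.8 398.5]
18 6 [ 559.5 -190.1   43.1] [295.3 378.7] [660.8 383.9]
```

```bash
python3 -m pendant '[[0,0,0,0,0,0,0.02],[0,0,0,0,0,0,0.015],[0,0,0,0,0,0,0.01],[0,0,0,0,0,0,0.005],[0,0,0,0,0,0,0.005],[0,0,0,0,0,0,0.005]]'
python3 - <<'E'
from h import *
o=np.zeros((600,800,3),np.uint8); A=cur()
d=cam("top"); im=d["image"][:,:,::-1]; p=proj(d,A[:3,3])
o[:,:400]=cv2.resize(im[155:205,358:391],(400,600),interpolation=cv2.INTER_CUBIC)
e=cam("side"); im=e["image"][:,:,::-1]
o[:,400:]=cv2.resize(im[150:210,305:345],(400,600),interpolation=cv2.INTER_CUBIC)
cv2.imwrite("pics/c5.png",o)
E
```

```text
clock: 6.25
position: [575.6, -181.2, 47.9]
ee_rot: [0.77, -0.563, 0.243, 0.177]
contact_force: [-1.0, -0.4, 0.5]
gripper_width: 5.4
grasp_force: 0.0
```

View pics/c5.png

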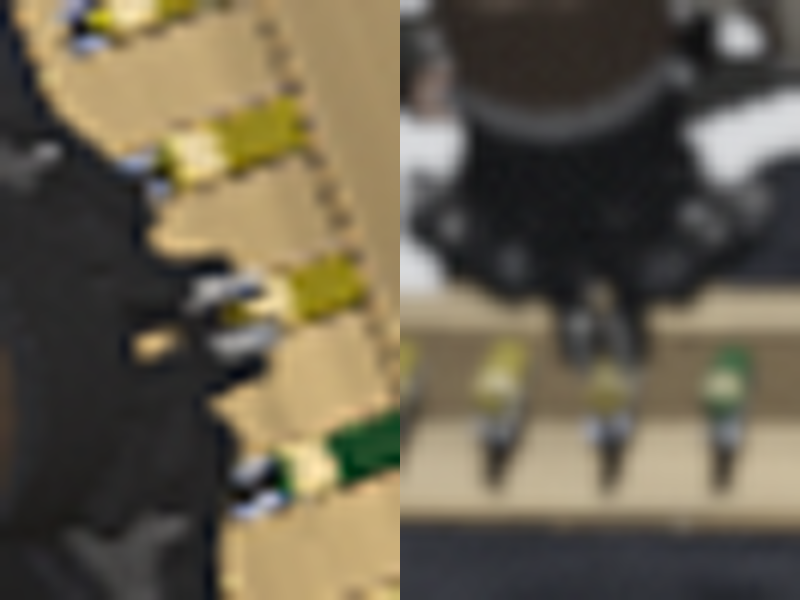

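The gripper closed to 5.4 mm without a grasp. The crop shows the pads at (235,295) and (245,335) lying over the cell, with the cell visible between them. The tips sit about 18 mm shorter along the tool than nominal. I'll reopen and go deeper, watching the force.

```bash
python3 -m pendant '[[0,0,0,0,0,0,0.026],[0,0,0,0,0,0,0.026],[0,0,0,0,0,0,0.026],[0,0.001,0.004,0,0,0,0.026],[0,0,0.004,0,0,0,0.026],[0,0,0,0,0,0,0.026]]'
python3 -m pendant '[[0,0,0.003,0,0,0,0.026],[0,0,0.002,0,0,0,0.026],[0,0,0,0,0,0,0.026]]'
python3 -m pendant '[[0,0,0,0,0,0,0.018],[0,0,0,0,0,0,0.012],[0,0,0,0,0,0,0.008],[0,0,0,0,0,0,0.005],[0,0,0,0,0,0,0.005]]'
```

```text
clock: 6.95
position: [575.7, -186.4, 40.7]
ee_rot: [0.77, -0.563, 0.242, 0.178]
contact_force: [0.0, -0.3, -0.5]
gripper_width: 25.9
grasp_force: 0.0
clock: 7.25
position: [576.8, -188.9, 37.0]
ee_rot: [0.77, -0.563, 0.243, 0.178]
contact_force: [-0.9, 0.2, 0.1]
gripper_width: 25.9
grasp_force: 0.0
clock: 7.75
position: [579.1, -187.9, 39.2]
ee_rot: [0.77, -0.562, 0.245, 0.176]
contact_force: [0.6, 3.2, 6.1]
gripper_width: 5.1
grasp_force: 3.7
```

Run:
```python
from h import *
o=np.zeros((600,800,3),np.uint8); A=cur(); print(A[:3,3],arm.read_state()["gripper_width"])
d=cam("top"); im=d["image"][:,:,::-1]
o[:,:400]=cv2.resize(im[165:195,368:388],(400,600),interpolation=cv2.INTER_CUBIC)
e=cam("side"); im=e["image"][:,:,::-1]
o[:,400:]=cv2.resize(im[165:201,314:338],(400,600),interpolation=cv2.INTER_CUBIC)
cv2.imwrite("pics/c6.png",o)
for z in (25,6,-6):
  P=A[:3,3]+A[:3,:3]@[0,0,z]; print(z,P,(proj(d,P)-[368,165])*20,(proj(e,P)-[314,165])*16.67+[400,0])
for x in (-36,-30,-20,-10,8):
  P=rackp(x,-3.5,49); print(x,P,(proj(d,P)-[368,165])*20,(proj(e,P)-[314,165])*16.67+[400,0])
```

```text
[ 579.1 -187.9   39.2] 5.056644242481543
25 [ 583.6 -201.6   18.8] [340.1 282.5] [605.7 465.4]
6 [ 580.2 -191.2   34.3] [285.7 295.4] [598.2 415.1]
-6 [ 578.  -184.7   44.1] [250.7 303.6] [593.4 382.9]
-36 [ 568.2 -162.4   49. ] [103.9 372.4] [591.8 401.3]
-30 [ 570.  -168.2   49. ] [143.1 358.7] [595.2 391.3]
-20 [ 573.  -177.7   49. ] [208.4 335.9] [600.9 374.7]
-10 [ 576.  -187.2   49. ] [273.8 313.1] [606.5 358.3]
8 [ 581.5 -204.4   49. ] [391.3 272.1] [616.5 329.3]
```

View pics/c6.png

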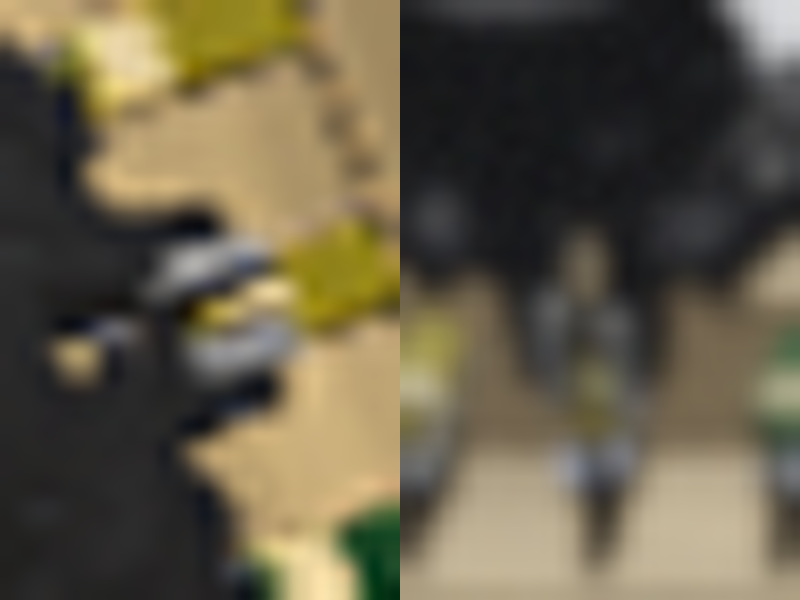

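The pads at (205,265) and (240,345) have pinched over the top of the cell, which shows between and below them. So the tips are still only near z≈45. I'll open and go deeper in small steps while watching the force.

```bash
python3 -m pendant '[[0,0,0,0,0,0,0.026],[0,0,0,0,0,0,0.026],[0,0,0,0,0,0,0.026],[0,0,0.003,0,0,0,0.026],[0,0,0.003,0,0,0,0.026],[0,0,0,0,0,0,0.026]]'
python3 -m pendant '[[0,0,0.002,0,0,0,0.026],[0,0,0.002,0,0,0,0.026],[0,0,0,0,0,0,0.026]]'
```

```text
clock: 8.45
position: [577.6, -192.4, 31.7]
ee_rot: [0.77, -0.563, 0.242, 0.178]
contact_force: [0.6, -0.7, -0.5]
gripper_width: 26.0
grasp_force: 0.0
clock: 8.75
position: [578.6, -194.3, 28.8]
ee_rot: [0.77, -0.563, 0.243, 0.178]
contact_force: [0.6, 1.3, 0.3]
gripper_width: 25.9
grasp_force: 0.0
```

```bash
python3 -m pendant '[[0,0,0,0,0,0,0.02],[0,0,0,0,0,0,0.016],[0,0,0,0,0,0,0.012],[0,0,0,0,0,0,0.008],[0,0,0,0,0,0,0.005],[0,0,0,0,0,0,0.005]]'
```

```text
clock: 9.35
position: [579.5, -193.8, 29.6]
ee_rot: [0.77, -0.563, 0.243, 0.177]
contact_force: [1.5, 1.4, 1.9]
gripper_width: 10.5
grasp_force: 58.7
```

A 10.5 mm width on a 14 mm cell means the tips are still above its axis. Going 9 mm deeper.

```bash
python3 -m pendant '[[0,0,0,0,0,0,0.026],[0,0,0,0,0,0,0.026],[0,0,0,0,0,0,0.026],[-0.001,0,0.003,0,0,0,0.026],[-0.001,0,0.003,0,0,0,0.026],[0,0,0,0,0,0,0.026]]'
python3 -m pendant '[[-0.001,0,0.003,0,0,0,0.026],[0,0,0,0,0,0,0.026]]'
python3 -m pendant '[[0,0,0,0,0,0,0.02],[0,0,0,0,0,0,0.016],[0,0,0,0,0,0,0.012],[0,0,0,0,0,0,0.008],[0,0,0,0,0,0,0.005],[0,0,0,0,0,0,0.005]]'
```

```text
clock: 9.95
position: [578.8, -196.1, 22.4]
ee_rot: [0.77, -0.563, 0.242, 0.178]
contact_force: [0.0, -0.5, 1.1]
gripper_width: 25.9
grasp_force: 0.0
clock: 10.15
position: [579.3, -196.9, 19.5]
ee_rot: [0.77, -0.563, 0.242, 0.178]
contact_force: [0.0, -0.6, -0.2]
gripper_width: 26.4
grasp_force: 0.0
clock: 10.75
position: [581.6, -195.7, 20.7]
ee_rot: [0.77, -0.562, 0.244, 0.176]
contact_force: [5.7, 0.7, -1.7]
gripper_width: 11.5
grasp_force: 58.4
```

```bash
python3 -m pendant '[[-0.0016,0,-0.0011,0,0,0,0.005],[-0.0016,0,-0.0011,0,0,0,0.005],[0,0,0,0,0,0,0.005]]'
```

```text
clock: 11.05
position: [580.6, -192.6, 21.1]
ee_rot: [0.77, -0.563, 0.244, 0.177]
contact_force: [6.2, -0.9, -2.1]
gripper_width: 11.6
grasp_force: 58.5
```

```bash
python3 -m pendant '[[-0.0033,-0.002,-0.0023,0,0,0,0.005],[-0.0033,0,-0.0023,0,0,0,0.005],[-0.0033,0,-0.0023,0,0,0,0.005],[-0.0033,0,-0.0023,0,0,0,0.005],[-0.0033,0,-0.0023,0,0,0,0.005],[-0.0033,0,-0.0023,0,0,0,0.005],[-0.0033,0,-0.0023,0,0,0,0.005],[-0.0033,0,-0.0023,0,0,0,0.005],[-0.0033,0,-0.0023,0,0,0,0.005],[-0.0033,0,-0.0023,0,0,0,0.005],[0,0,0,0,0,0,0.005]]'
python3 - <<'E'
from h import *
g=cur(); p=g[:3,3]
plan(g[:3,:3],p+6*g[:3,2]+[0,0,130],10)
plan(up(107.6,35),p+6*g[:3,2]+[-20,60,150],14)
E
```

```text
clock: 12.15
position: [567.7, -153.1, 19.8]
ee_rot: [0.77, -0.562, 0.243, 0.177]
contact_force: [-1.0, 1.9, 3.0]
gripper_width: 11.7
grasp_force: 58.7
10 x [0.0074, 0.0, -0.0107] [0.0, -0.0, -0.0] via [[568.0, -153.0, 46.0], [568.0, -153.0, 85.0], [568.0, -153.0, 111.0], [568.0, -153.0, 150.0]]
14 x [-0.0057, 0.0001, -0.0112] [0.0, -6.43, 0.01] via [[558.0, -124.0, 41.0], [550.0, -98.0, 83.0], [547.0, -91.0, 120.0], [550.0, -101.0, 168.0]]
```

Clear of the roof, so lift straight up and then check the hold.

```bash
python3 -m pendant '[[0.004,0,-0.0055,0,0,0,0.005],[0.0074,0,-0.0107,0,0,0,0.005],[0.0074,0,-0.0107,0,0,0,0.005],[0.0074,0,-0.0107,0,0,0,0.005],[0.0074,0,-0.0107,0,0,0,0.005],[0.0074,0,-0.0107,0,0,0,0.005],[0.0074,0,-0.0107,0,0,0,0.005],[0.0074,0,-0.0107,0,0,0,0.005],[0.0074,0,-0.0107,0,0,0,0.005],[0.0074,0,-0.0107,0,0,0,0.005],[0.0074,0,-0.0107,0,0,0,0.005]]'
python3 - <<'E'
from h import *
# first upright slot: tray (0,+19); hold grip 120 above desk, over the tray
plan(up(90,35),TRAY+[0,-60,190.],30)
print(arm.read_state()["joints"])
E
```

```text
clock: 13.25
position: [566.5, -153.3, 155.7]
ee_rot: [0.77, -0.563, 0.241, 0.178]
contact_force: [0.4, -0.3, 0.2]
gripper_width: 11.6
grasp_force: 58.6
30 x [-0.0116, -0.0021, 0.0004] [0.12, -2.97, 0.64] via [[562.0, -80.0, 118.0], [560.0, 13.0, 110.0], [564.0, 92.0, 134.0], [576.0, 164.0, 193.0]]
[ 0.2  0.3 -0.7  1.  -0.8 -0.7]
```

```bash
python3 -m pendant '[[-0.0174,-0.0031,0.0006,0.18,-4.45,0.96,0.005],[-0.0174,-0.0031,0.0006,0.18,-4.45,0.96,0.005],[-0.0174,-0.0031,0.0006,0.18,-4.45,0.96,0.005],[-0.0174,-0.0031,0.0006,0.18,-4.45,0.96,0.005],[-0.0174,-0.0031,0.0006,0.18,-4.45,0.96,0.005],[-0.0174,-0.0031,0.0006,0.18,-4.45,0.96,0.005],[-0.0174,-0.0031,0.0006,0.18,-4.45,0.96,0.005],[-0.0174,-0.0031,0.0006,0.18,-4.45,0.96,0.005],[-0.0174,-0.0031,0.0006,0.18,-4.45,0.96,0.005],[-0.0174,-0.0031,0.0006,0.18,-4.45,0.96,0.005]]'
python3 -m pendant '[[-0.0174,-0.0031,0.0006,0.18,-4.45,0.96,0.005],[-0.0174,-0.0031,0.0006,0.18,-4.45,0.96,0.005],[-0.0174,-0.0031,0.0006,0.18,-4.45,0.96,0.005],[-0.0174,-0.0031,0.0006,0.18,-4.45,0.96,0.005],[-0.0174,-0.0031,0.0006,0.18,-4.45,0.96,0.005],[-0.0174,-0.0031,0.0006,0.18,-4.45,0.96,0.005],[-0.0174,-0.0031,0.0006,0.18,-4.45,0.96,0.005],[-0.0174,-0.0031,0.0006,0.18,-4.45,0.96,0.005],[-0.0174,-0.0031,0.0006,0.18,-4.45,0.96,0.005],[-0.0174,-0.0031,0.0006,0.18,-4.45,0.96,0.005],[0,0,0,0,0,0,0.005]]'
python3 - <<'E'
from h import *
A=cur(); print(arm.read_state()["joints"]); plan(up(90,35),TRAY+[0,-60,190.],4)
o=np.zeros((600,800,3),np.uint8); P=A[:3,3]
for i,n in enumerate(("top","side")):
  d=cam(n); im=d["image"][:,:,::-1]; c=proj(d,P); x,y=int(c[0])-32,int(c[1])-48; x=max(x,0)
  print(n,c,"crop",x,y)
  cr=im[y:y+96,x:x+64]; o[:,400*i:400*i+400]=cv2.resize(cr,(400,600),interpolation=cv2.INTER_CUBIC)
  for z in(-13,0,25): print(z,(proj(d,P+z*A[:3,2])-[x,y])*6.25)
cv2.imwrite("pics/c7.png",o)
E
```

```text
clock: 14.25
position: [559.1, 12.9, 107.5]
ee_rot: [0.758, -0.646, -0.046, -0.081]
contact_force: [-0.1, -1.0, -1.0]
gripper_width: 11.2
grasp_force: 58.5
clock: 15.35
position: [574.7, 162.6, 188.9]
ee_rot: [-0.627, 0.628, 0.325, 0.326]
contact_force: [0.6, 0.5, -0.6]
gripper_width: 11.7
grasp_force: 58.5
[-0.   0.5  0.  -1.  -1.3  0.4]
4 x [-0.0011, -0.0005, -0.0003] [-0.03, -0.04, -0.01] via [[575.0, 163.0, 190.0], [576.0, 163.0, 191.0], [576.0, 164.0, 192.0], [576.0, 164.0, 193.0]]
top [252.4 178.9] crop 220 130
-13 [225.8 303.1]
0 [202.5 305.9]
25 [158.4 311.2]
side [273.  179.6] crop 240 131
-13 [217.2 280.4]
0 [206.  303.8]
25 [184.1 349.6]
```

View pics/c7.png

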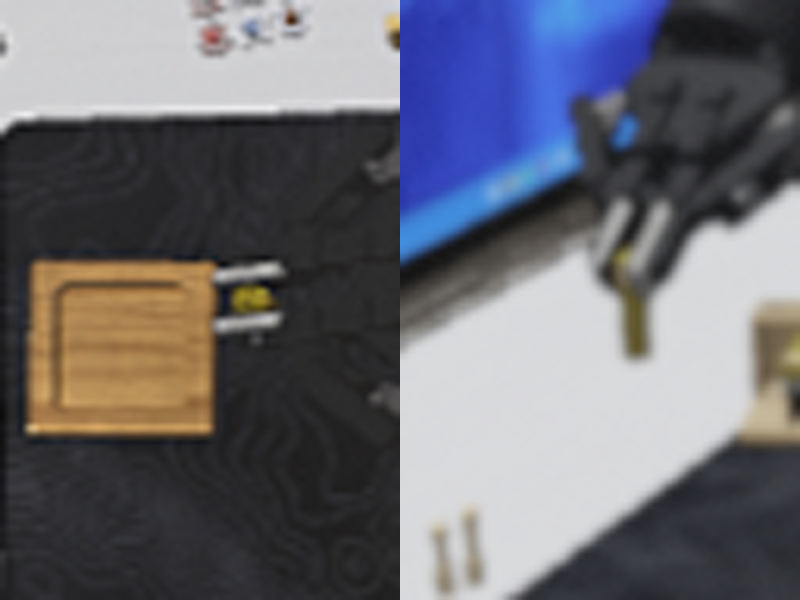

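The top crop (left) shows the cell held end-on at (252,298) between pads whose tips are at x=215. The side crop shows it hanging vertically, gold body down, with its flat end at (637,355). I'll triangulate its axis and bottom relative to the tool.

Run:
```python
from h import *
A=cur(); d=cam("top"); e=cam("side"); 
pt=(220+252/6.25-.5,130+298/6.25-.5); pb=(240+237/6.25-.5,131+355/6.25-.5)
zt=190
for _ in range(20):
    P=ray(d,pt,zt)
    # bottom z: along vertical through P, match side row
    zs=np.arange(0,250,.2); zb=zs[np.argmin([np.linalg.norm(proj(e,[P[0],P[1],z])-pb) for z in zs])]; zt=zb+50
print("axis",P,"bottom",zb,proj(e,[P[0],P[1],zb]),pb)
print("rel",P-A[:3,3], "in tool",A[:3,:3].T@(np.array([P[0],P[1],zb])-A[:3,3]))
# automatic: fine colour extents in both
for n,f in(("top",d),("side",e)):
    im=f["image"]; h=cv2.cvtColor(im,cv2.COLOR_RGB2HSV); m=((h[...,0]>18)&(h[...,0]<35)&(h[...,1]>120)).astype(np.uint8)
    c=[int(v) for v in (pt if n=="top" else pb)]; w=m[c[1]-20:c[1]+12,c[0]-8:c[0]+8]
    ys,xs=np.nonzero(w); print(n,xs.mean()+c[0]-8,ys.mean()+c[1]-20,ys.min()+c[1]-20,ys.max()+c[1]-20,len(xs))
```

```text
axis [576.2 140.9 208.8] bottom 158.8 [277.2 187.3] (277.42, 187.3)
rel [  1.8 -21.7  19.7] in tool [37.2 -1.8 -0.2]
top 260.12 177.56 176 179 25
side 277.1111111111111 182.77777777777777 179 186 9
```

```bash
python3 -m pendant '[[0.0051,0,0.0199,0,0,0,0.005],[0.0051,0,0.0199,0,0,0,0.005],[0.0051,0,0.0199,0,0,0,0.005],[0.0051,0,0.0199,0,0,0,0.005],[0.0051,0,0.0199,0,0,0,0.005],[0.0051,0,0.0199,0,0,0,0.005],[0.0051,0,0.0199,0,0,0,0.005],[0.0051,0,0.0199,0,0,0,0.005],[0,0,0,0,0,0,0.005]]'
python3 - <<'E'
from h import *
A=cur(); print(A[:3,3]+[1.8,-21.7,-30.3]); d=cam("top"); e=cam("side")
print(A[:3,:3]@[0,0,1],A[:3,:3]@[1,0,0])
for n,f in(("top",d),("side",e)):
    P=A[:3,3]+[1.8,-21.7,-30.3+(50 if n=="top" else 10)]; p=proj(f,P); c=[int(v) for v in p]
    h=cv2.cvtColor(f["image"],cv2.COLOR_RGB2HSV); m=((h[...,0]>23)&(h[...,0]<35)&(h[...,1]>150)).astype(np.uint8)
    w=m[c[1]-10:c[1]+10,c[0]-8:c[0]+8]; ys,xs=np.nonzero(w)
    print(n,p,xs.mean()+c[0]-8 if len(xs) else 0,ys.mean()+c[1]-10 if len(xs) else 0,ys.min()+c[1]-10 if len(xs) else 0,ys.max()+c[1]-10 if len(xs) else 0,len(xs))
E
```

```text
clock: 16.45
position: [573.5, 271.3, 62.4]
ee_rot: [0.628, -0.627, -0.326, -0.325]
contact_force: [-0.7, -0.1, -0.4]
gripper_width: 11.4
grasp_force: 58.5
[575.3 249.6  32.1]
[-0.   0.8 -0.6] [ 0.  -0.6 -0.8]
top [227.3 184. ] 227.3846153846154 184.15384615384616 183 186 13
side [260.  240.9] 260.0 242.0 242 242 1
```

```bash
python3 -m pendant '[[0.0043,-0.0003,0.0026,0,0,0,0.005],[0.0043,-0.0003,0.0026,0,0,0,0.005],[0.0043,-0.0003,0.0026,0,0,0,0.005],[0.0043,-0.0003,0.0026,0,0,0,0.005],[0,0,0,0,0,0,0.005]]'
python3 -m pendant '[[0.0025,0,0.0018,0,0,0,0.005],[0,0,0,0,0,0,0.005]]'
python3 -m pendant '[[0.0012,0,0.0009,0,0,0,0.005],[0,0,0,0,0,0,0.005]]'
python3 -m pendant '[[0.0008,0,0.0006,0,0,0,0.005],[0,0,0,0,0,0,0.005]]'
```

```text
clock: 17.05
position: [576.2, 267.9, 44.4]
ee_rot: [0.628, -0.627, -0.325, -0.326]
contact_force: [0.4, 0.1, 0.2]
gripper_width: 11.5
grasp_force: 58.5
clock: 17.25
position: [576.4, 268.2, 41.9]
ee_rot: [0.629, -0.627, -0.324, -0.326]
contact_force: [-0.2, 1.1, 0.0]
gripper_width: 11.3
grasp_force: 58.5
clock: 17.45
position: [576.5, 268.4, 40.7]
ee_rot: [0.629, -0.627, -0.324, -0.327]
contact_force: [-0.4, 0.0, -0.0]
gripper_width: 11.9
grasp_force: 58.5
clock: 17.65
position: [576.5, 268.4, 39.7]
ee_rot: [0.629, -0.627, -0.324, -0.327]
contact_force: [-0.5, -0.8, -1.3]
gripper_width: 11.3
grasp_force: 58.5
```

```bash
python3 -m pendant '[[0.0012,0,0.0009,0,0,0,0.005],[0,0,0,0,0,0,0.005]]'
python3 -m pendant '[[0.0008,0,0.0006,0,0,0,0.005],[0,0,0,0,0,0,0.005]]'
python3 -m pendant '[[0.0008,0,0.0006,0,0,0,0.005],[0,0,0,0,0,0,0.005]]'
```

```text
clock: 17.85
position: [576.4, 268.4, 38.0]
ee_rot: [0.629, -0.627, -0.324, -0.326]
contact_force: [0.1, -1.1, -0.4]
gripper_width: 11.1
grasp_force: 58.5
clock: 18.05
position: [576.5, 268.4, 37.1]
ee_rot: [0.629, -0.627, -0.324, -0.326]
contact_force: [-0.2, -1.1, -0.8]
gripper_width: 11.5
grasp_force: 58.5
clock: 18.25
position: [576.6, 268.5, 36.4]
ee_rot: [0.629, -0.627, -0.324, -0.327]
contact_force: [-0.6, -1.0, 0.6]
gripper_width: 11.6
grasp_force: 58.6
```

```bash
python3 -m pendant '[[0.0008,0,0.0006,0,0,0,0.005],[0,0,0,0,0,0,0.005]]'
python3 -m pendant '[[0.0008,0,0.0006,0,0,0,0.005],[0,0,0,0,0,0,0.005]]'
```

```text
clock: 18.45
position: [576.6, 268.8, 36.3]
ee_rot: [0.629, -0.626, -0.325, -0.327]
contact_force: [-0.4, -0.6, 5.0]
gripper_width: 10.9
grasp_force: 59.0
clock: 18.65
position: [576.7, 268.9, 36.3]
ee_rot: [0.629, -0.626, -0.325, -0.328]
contact_force: [-0.8, -1.3, 8.1]
gripper_width: 11.9
grasp_force: 59.3
```

Contact came exactly where predicted. Release, back out along the tool, and plan the move to the +40 lane.

```bash
python3 -m pendant '[[-0.0012,0,-0.0008,0,0,0,0.014],[0,0,0,0,0,0,0.02],[0,0,0,0,0,0,0.024],[0,0,0,0,0,0,0.024],[0,0,-0.008,0,0,0,0.024],[0,0,-0.02,0,0,0,0.024],[0,0,-0.03,0,0,0,0.026],[0,0,-0.03,0,0,0,0.026],[0,0,-0.03,0,0,0,0.026]]'
cat >> h.py <<'E'
def lane(y,dx): return np.array([581.4,-196.2,20.])+y*RY+dx*RX+6*grasp()[:,2]
E
python3 - <<'E'
from h import *
plan(grasp(),lane(40,-3),22,75)
d=cam("top"); o=cv2.resize(d["image"][160:205,205:275][:,:,::-1],None,fx=11,fy=11,interpolation=cv2.INTER_CUBIC)
h=cv2.cvtColor(d["image"],cv2.COLOR_RGB2HSV); m=((h[...,0]>23)&(h[...,0]<35)&(h[...,1]>150))
ys,xs=np.nonzero(m[170:200,220:255]); print("gold in tray px",len(xs),xs.mean()+220,ys.mean()+170, ray(d,(xs.mean()+220,ys.mean()+170),54))
print("exp",proj(d,[578,247,54]),proj(d,[578,247,10]))
E
```

```text
clock: 19.55
position: [576.4, 169.8, 105.2]
ee_rot: [0.629, -0.627, -0.324, -0.327]
contact_force: [1.3, -0.1, -0.4]
gripper_width: 25.9
grasp_force: 0.0
22 x [0.0156, 0.0008, -0.0021] [-0.17, 4.04, -0.87] via [[575.0, 109.0, 56.0], [581.0, 19.0, 29.0], [590.0, -59.0, 37.0], [606.0, -140.0, 81.0]]
gold in tray px 13 230.15384615384616 184.15384615384616 [577.9 247.4  54. ]
exp [230.3 184.1] [233.4 185.7]
```

```bash
python3 -m pendant '[[-0.0328,0,-0.023,0,0,0,0.026],[-0.0328,0,-0.023,0,0,0,0.026]]'
python3 - <<'E'
from h import *
plan(grasp(),lane(40,-3),20,80)
E
```

```text
clock: 19.8
position: [575.7, 170.4, 184.5]
ee_rot: [-0.628, 0.628, 0.324, 0.326]
contact_force: [0.6, 0.6, 1.0]
gripper_width: 25.9
grasp_force: 0.0
20 x [0.018, 0.0012, 0.0017] [-0.17, 4.45, -0.96] via [[573.0, 114.0, 114.0], [577.0, 36.0, 71.0], [589.0, -53.0, 61.0], [605.0, -138.0, 86.0]]
```

```bash
python3 -m pendant '[[0.018,0.0012,0.0017,-0.17,4.45,-0.96,0.026],[0.018,0.0012,0.0017,-0.17,4.45,-0.96,0.026],[0.018,0.0012,0.0017,-0.17,4.45,-0.96,0.026],[0.018,0.0012,0.0017,-0.17,4.45,-0.96,0.026],[0.018,0.0012,0.0017,-0.17,4.45,-0.96,0.026],[0.018,0.0012,0.0017,-0.17,4.45,-0.96,0.026],[0.018,0.0012,0.0017,-0.17,4.45,-0.96,0.026],[0.018,0.0012,0.0017,-0.17,4.45,-0.96,0.026],[0.018,0.0012,0.0017,-0.17,4.45,-0.96,0.026],[0.018,0.0012,0.0017,-0.17,4.45,-0.96,0.026]]'
python3 -m pendant '[[0.018,0.0012,0.0017,-0.17,4.45,-0.96,0.026],[0.018,0.0012,0.0017,-0.17,4.45,-0.96,0.026],[0.018,0.0012,0.0017,-0.17,4.45,-0.96,0.026],[0.018,0.0012,0.0017,-0.17,4.45,-0.96,0.026],[0.018,0.0012,0.0017,-0.17,4.45,-0.96,0.026],[0.018,0.0012,0.0017,-0.17,4.45,-0.96,0.026],[0.018,0.0012,0.0017,-0.17,4.45,-0.96,0.026],[0.018,0.0012,0.0017,-0.17,4.45,-0.96,0.026],[0.018,0.0012,0.0017,-0.17,4.45,-0.96,0.026],[0.018,0.0012,0.0017,-0.17,4.45,-0.96,0.026],[0,0,0,0,0,0,0.026]]'
python3 - <<'E'
from h import *
plan(grasp(),lane(40,-3),12,0)
E
```

```text
clock: 20.8
position: [578.7, 35.9, 70.9]
ee_rot: [0.758, -0.646, -0.042, -0.081]
contact_force: [-0.4, -0.1, 0.0]
gripper_width: 25.9
grasp_force: 0.0
clock: 21.9
position: [605.1, -138.2, 85.2]
ee_rot: [0.769, -0.564, 0.244, 0.177]
contact_force: [-0.7, -0.2, -0.7]
gripper_width: 26.0
grasp_force: 0.0
12 x [-0.0, 0.0, 0.0066] [-0.01, -0.01, -0.01] via [[609.0, -149.0, 69.0], [612.0, -160.0, 53.0], [615.0, -170.0, 36.0], [619.0, -181.0, 20.0]]
```

```bash
python3 -m pendant '[[0,0,0.01,0,0,0,0.026],[0,0,0.01,0,0,0,0.026],[0,0,0.01,0,0,0,0.026],[0,0,0.01,0,0,0,0.026],[0,0,0.01,0,0,0,0.026],[0,0,0.01,0,0,0,0.026],[0,0,0.01,0,0,0,0.026],[0,0,0.009,0,0,0,0.026],[0,0,0,0,0,0,0.026]]'
python3 -m pendant '[[0,0,0,0,0,0,0.018],[0,0,0,0,0,0,0.012],[0,0,0,0,0,0,0.008],[0,0,0,0,0,0,0.005],[0,0,0,0,0,0,0.005],[0,0,0,0,0,0,0.005]]'
```

```text
clock: 22.8
position: [619.8, -180.5, 19.9]
ee_rot: [0.769, -0.564, 0.243, 0.177]
contact_force: [-0.2, 0.0, 0.5]
gripper_width: 26.2
grasp_force: 0.0
clock: 23.4
position: [618.8, -180.0, 20.5]
ee_rot: [0.769, -0.564, 0.244, 0.177]
contact_force: [-5.1, 0.0, 4.0]
gripper_width: 11.5
grasp_force: 59.0
```

```bash
python3 -m pendant '[[-0.0033,0.001,-0.0023,0,0,0,0.005],[-0.0033,0,-0.0023,0,0,0,0.005],[-0.0033,0,-0.0023,0,0,0,0.005],[-0.0033,0,-0.0023,0,0,0,0.005],[-0.0033,0,-0.0023,0,0,0,0.005],[-0.0033,0,-0.0023,0,0,0,0.005],[-0.0033,0,-0.0023,0,0,0,0.005],[-0.0033,0,-0.0023,0,0,0,0.005],[-0.0033,0,-0.0023,0,0,0,0.005],[-0.0033,0,-0.0023,0,0,0,0.005],[0,0,0,0,0,0,0.005]]'
python3 -m pendant '[[0.004,0,-0.0055,0,0,0,0.005],[0.0074,0,-0.0107,0,0,0,0.005],[0.0074,0,-0.0107,0,0,0,0.005],[0.0107,0,-0.0153,0,0,0,0.005],[0.0107,0,-0.0153,0,0,0,0.005],[0.0107,0,-0.0153,0,0,0,0.005],[0.0107,0,-0.0153,0,0,0,0.005],[0.0107,0,-0.0153,0,0,0,0.005]]'
python3 - <<'E'
from h import *
u=up(90,35)
plan(u,np.array([574.4,162.6,189.1])+6*u[:,2],20)
E
```

```text
clock: 24.5
position: [607.4, -139.9, 20.2]
ee_rot: [0.77, -0.563, 0.244, 0.175]
contact_force: [-2.5, 2.4, 6.0]
gripper_width: 11.6
grasp_force: 59.0
clock: 25.3
position: [606.5, -140.2, 146.2]
ee_rot: [0.77, -0.563, 0.243, 0.175]
contact_force: [0.2, 0.1, 0.1]
gripper_width: 11.7
grasp_force: 58.7
20 x [-0.0171, -0.0011, -0.0] [0.16, -4.45, 0.97] via [[591.0, -65.0, 109.0], [579.0, 19.0, 104.0], [573.0, 99.0, 133.0], [574.0, 163.0, 189.0]]
```

```bash
python3 -m pendant '[[-0.0171,-0.0011,0,0.16,-4.45,0.97,0.005],[-0.0171,-0.0011,0,0.16,-4.45,0.97,0.005],[-0.0171,-0.0011,0,0.16,-4.45,0.97,0.005],[-0.0171,-0.0011,0,0.16,-4.45,0.97,0.005],[-0.0171,-0.0011,0,0.16,-4.45,0.97,0.005],[-0.0171,-0.0011,0,0.16,-4.45,0.97,0.005],[-0.0171,-0.0011,0,0.16,-4.45,0.97,0.005],[-0.0171,-0.0011,0,0.16,-4.45,0.97,0.005],[-0.0171,-0.0011,0,0.16,-4.45,0.97,0.005],[-0.0171,-0.0011,0,0.16,-4.45,0.97,0.005]]'
python3 -m pendant '[[-0.0171,-0.0011,0,0.16,-4.45,0.97,0.005],[-0.0171,-0.0011,0,0.16,-4.45,0.97,0.005],[-0.0171,-0.0011,0,0.16,-4.45,0.97,0.005],[-0.0171,-0.0011,0,0.16,-4.45,0.97,0.005],[-0.0171,-0.0011,0,0.16,-4.45,0.97,0.005],[-0.0171,-0.0011,0,0.16,-4.45,0.97,0.005],[-0.0171,-0.0011,0,0.16,-4.45,0.97,0.005],[-0.0171,-0.0011,0,0.16,-4.45,0.97,0.005],[-0.0171,-0.0011,0,0.16,-4.45,0.97,0.005],[-0.0171,-0.0011,0,0.16,-4.45,0.97,0.005],[0,0,0,0,0,0,0.005]]'
cat >> h.py <<'E'
def held(z_up=20): # held cell: axis from top view, bottom from side view
    A=cur(); rel=np.array([1.8,-21.7,-30.3]); out=[]
    for n,dz in(("top",50),("side",12)):
        f=cam(n); p=proj(f,A[:3,3]+rel+[0,0,dz]); c=[int(v) for v in p]
        h=cv2.cvtColor(f["image"],cv2.COLOR_RGB2HSV); m=((h[...,0]>20)&(h[...,0]<36)&(h[...,1]>120)).astype(np.uint8)
        w=m[c[1]-9:c[1]+9,c[0]-7:c[0]+7]; ys,xs=np.nonzero(w)
        q=np.array([xs.mean()+c[0]-7,ys.mean()+c[1]-9]); print(n,"exp",p,"seen",q,"rows",ys.min()+c[1]-9,ys.max()+c[1]-9,len(xs))
        if n=="top": a=ray(f,q,(A[:3,3]+rel)[2]+50); print("axis",a,"rel",a-A[:3,3])
        else: print("bottom exp row",proj(f,A[:3,3]+rel)[1])
E
python3 - <<'E'
from h import *
held(); u=up(90,35)
plan(u,np.array([556.7,232.7,75])+6*u[:,2],6)
E
```

```text
clock: 26.3
position: [580.4, 19.7, 103.6]
ee_rot: [0.758, -0.646, -0.045, -0.083]
contact_force: [-0.3, -1.1, -0.7]
gripper_width: 11.5
grasp_force: 58.5
clock: 27.4
position: [576.2, 161.7, 187.4]
ee_rot: [-0.627, 0.629, 0.324, 0.326]
contact_force: [-0.2, 0.1, -1.1]
gripper_width: 12.0
grasp_force: 58.5
top exp [260.2 176.5] seen [260.1 176.8] rows 175 179 26
axis [577.4 140.3 207.1] rel [  1.2 -21.4  19.7]
side exp [276.5 183.7] seen [276.9 182.1] rows 179 186 9
bottom exp row 187.6976555654807
6 x [0.0085, 0.0032, 0.0204] [-0.02, -0.06, -0.01] via [[572.0, 173.0, 168.0], [566.0, 197.0, 131.0], [563.0, 209.0, 112.0], [557.0, 233.0, 75.0]]
```

```bash
python3 -m pendant '[[0.0085,0.0032,0.0204,0,-0.06,0,0.005],[0.0085,0.0032,0.0204,0,-0.06,0,0.005],[0.0085,0.0032,0.0204,0,-0.06,0,0.005],[0.0085,0.0032,0.0204,0,-0.06,0,0.005],[0.0085,0.0032,0.0204,0,-0.06,0,0.005],[0.0085,0.0032,0.0204,0,-0.06,0,0.005],[0,0,0,0,0,0,0.005]]'
python3 -m pendant '[[0.0057,0,0.004,0,0,0,0.005],[0.0057,0,0.004,0,0,0,0.005],[0.0057,0,0.004,0,0,0,0.005],[0.0057,0,0.004,0,0,0,0.005],[0.0057,0,0.004,0,0,0,0.005],[0,0,0,0,0,0,0.005]]'
python3 -m pendant '[[0.0012,0,0.0009,0,0,0,0.005],[0,0,0,0,0,0,0.005]]'
python3 -m pendant '[[0.0008,0,0.0006,0,0,0,0.005],[0,0,0,0,0,0,0.005]]'
```

```text
clock: 28.2
position: [554.1, 234.1, 73.1]
ee_rot: [-0.626, 0.628, 0.328, 0.325]
contact_force: [-1.1, -0.2, 0.3]
gripper_width: 11.3
grasp_force: 58.5
clock: 28.8
position: [555.9, 232.7, 39.8]
ee_rot: [-0.626, 0.628, 0.327, 0.327]
contact_force: [1.3, -0.3, -0.5]
gripper_width: 11.8
grasp_force: 58.5
clock: 29.0
position: [556.4, 233.1, 39.6]
ee_rot: [-0.626, 0.627, 0.327, 0.328]
contact_force: [0.8, -0.0, 0.0]
gripper_width: 11.7
grasp_force: 58.5
clock: 29.2
position: [556.3, 233.2, 38.7]
ee_rot: [-0.626, 0.627, 0.327, 0.328]
contact_force: [-0.2, -0.1, -1.0]
gripper_width: 11.6
grasp_force: 58.5
```

```bash
python3 -m pendant '[[0.0012,0,0.0009,0,0,0,0.005],[0,0,0,0,0,0,0.005]]'
python3 -m pendant '[[0.0008,0,0.0006,0,0,0,0.005],[0,0,0,0,0,0,0.005]]'
python3 -m pendant '[[0.0008,0,0.0006,0,0,0,0.005],[0,0,0,0,0,0,0.005]]'
```

```text
clock: 29.4
position: [556.2, 233.2, 37.0]
ee_rot: [-0.626, 0.627, 0.327, 0.328]
contact_force: [-0.3, 0.0, -0.5]
gripper_width: 11.6
grasp_force: 58.5
clock: 29.6
position: [556.2, 233.2, 35.9]
ee_rot: [-0.626, 0.627, 0.327, 0.328]
contact_force: [0.8, -0.7, 0.2]
gripper_width: 11.7
grasp_force: 58.5
clock: 29.8
position: [556.2, 233.3, 34.9]
ee_rot: [-0.626, 0.627, 0.327, 0.328]
contact_force: [-0.1, 0.1, -0.0]
gripper_width: 11.5
grasp_force: 58.5
```

```bash
python3 -m pendant '[[0.0008,0,0.0006,0,0,0,0.005],[0,0,0,0,0,0,0.005]]'
python3 -m pendant '[[0.0008,0,0.0006,0,0,0,0.005],[0,0,0,0,0,0,0.005]]'
```

```text
clock: 30.0
position: [556.4, 233.4, 34.4]
ee_rot: [-0.626, 0.627, 0.327, 0.328]
contact_force: [-0.1, -0.8, 1.2]
gripper_width: 11.5
grasp_force: 58.7
clock: 30.2
position: [556.4, 233.6, 34.4]
ee_rot: [0.626, -0.626, -0.327, -0.328]
contact_force: [-1.2, -1.5, 5.3]
gripper_width: 11.9
grasp_force: 59.1
```

Touchdown. Release, retreat and lift.

```bash
python3 -m pendant '[[-0.0008,0,-0.0006,0,0,0,0.014],[0,0,0,0,0,0,0.02],[0,0,0,0,0,0,0.024],[0,0,0,0,0,0,0.024],[0,0,-0.008,0,0,0,0.024],[0,0,-0.02,0,0,0,0.024],[0,0,-0.03,0,0,0,0.026],[0,0,-0.03,0,0,0,0.026],[-0.0328,0,-0.023,0,0,0,0.026],[-0.0328,0,-0.023,0,0,0,0.026],[0,0,0,0,0,0,0.026]]'
python3 - <<'E'
from h import *
plan(grasp(),lane(79,-6),22,80)
d=cam("top"); h=cv2.cvtColor(d["image"],cv2.COLOR_RGB2HSV); m=((h[...,0]>23)&(h[...,0]<35)&(h[...,1]>150)).astype(np.uint8)[165:205,215:260]
n,l,s,c=cv2.connectedComponentsWithStats(m)
for i in range(1,n): print(s[i,4],c[i]+[215,165],ray(d,c[i]+[215,165],54))
E
```

```text
clock: 31.3
position: [558.9, 159.0, 171.6]
ee_rot: [0.629, -0.625, -0.322, -0.332]
contact_force: [0.4, -0.5, -0.6]
gripper_width: 25.8
grasp_force: 0.0
22 x [0.0153, -0.0014, 0.0013] [-0.2, 4.05, -0.87] via [[569.0, 112.0, 112.0], [589.0, 33.0, 68.0], [610.0, -40.0, 60.0], [641.0, -123.0, 86.0]]
14 [230.1 184. ] [578.3 247.4  54. ]
17 [242.9 191. ] [557.2 211.4  54. ]
```

```bash
python3 -m pendant '[[0.0153,-0.0014,0.0013,-0.2,4.05,-0.87,0.026],[0.0153,-0.0014,0.0013,-0.2,4.05,-0.87,0.026],[0.0153,-0.0014,0.0013,-0.2,4.05,-0.87,0.026],[0.0153,-0.0014,0.0013,-0.2,4.05,-0.87,0.026],[0.0153,-0.0014,0.0013,-0.2,4.05,-0.87,0.026],[0.0153,-0.0014,0.0013,-0.2,4.05,-0.87,0.026],[0.0153,-0.0014,0.0013,-0.2,4.05,-0.87,0.026],[0.0153,-0.0014,0.0013,-0.2,4.05,-0.87,0.026],[0.0153,-0.0014,0.0013,-0.2,4.05,-0.87,0.026],[0.0153,-0.0014,0.0013,-0.2,4.05,-0.87,0.026],[0.0153,-0.0014,0.0013,-0.2,4.05,-0.87,0.026]]'
python3 -m pendant '[[0.0153,-0.0014,0.0013,-0.2,4.05,-0.87,0.026],[0.0153,-0.0014,0.0013,-0.2,4.05,-0.87,0.026],[0.0153,-0.0014,0.0013,-0.2,4.05,-0.87,0.026],[0.0153,-0.0014,0.0013,-0.2,4.05,-0.87,0.026],[0.0153,-0.0014,0.0013,-0.2,4.05,-0.87,0.026],[0.0153,-0.0014,0.0013,-0.2,4.05,-0.87,0.026],[0.0153,-0.0014,0.0013,-0.2,4.05,-0.87,0.026],[0.0153,-0.0014,0.0013,-0.2,4.05,-0.87,0.026],[0.0153,-0.0014,0.0013,-0.2,4.05,-0.87,0.026],[0.0153,-0.0014,0.0013,-0.2,4.05,-0.87,0.026],[0.0153,-0.0014,0.0013,-0.2,4.05,-0.87,0.026],[0,0,0,0,0,0,0.026]]'
python3 - <<'E'
from h import *
plan(grasp(),lane(79,-6),8,0)
E
```

```text
clock: 32.45
position: [583.8, 34.3, 59.4]
ee_rot: [0.758, -0.645, -0.049, -0.078]
contact_force: [-0.2, -0.7, 0.5]
gripper_width: 26.2
grasp_force: 0.0
clock: 33.65
position: [635.2, -121.8, 74.9]
ee_rot: [0.772, -0.562, 0.235, 0.183]
contact_force: [-0.5, -0.6, -0.3]
gripper_width: 26.3
grasp_force: 0.0
8 x [0.0011, -0.0007, 0.0091] [0.11, 0.04, 0.07] via [[640.0, -133.0, 61.0], [645.0, -144.0, 47.0], [650.0, -155.0, 34.0], [655.0, -167.0, 20.0]]
```

```bash
python3 -m pendant '[[0.0045,-0.0028,0,0.45,0.16,0.28,0.026],[0.0045,-0.0028,0,0.45,0.16,0.28,0.026],[0,0,0,0,0,0,0.026]]'
python3 - <<'E'
from h import *
plan(grasp(),lane(79,-6),8,0)
E
```

```text
clock: 33.95
position: [644.6, -125.9, 81.7]
ee_rot: [0.769, -0.564, 0.244, 0.175]
contact_force: [-0.5, -0.0, 0.2]
gripper_width: 25.8
grasp_force: 0.0
8 x [-0.0001, 0.0003, 0.0093] [-0.03, 0.01, -0.03] via [[647.0, -136.0, 66.0], [650.0, -146.0, 51.0], [652.0, -156.0, 35.0], [655.0, -167.0, 20.0]]
```

```bash
python3 -m pendant '[[0,0.0012,0.0093,0,0,0,0.026],[0,0.0012,0.0093,0,0,0,0.026],[0,0,0.0093,0,0,0,0.026],[0,0,0.0093,0,0,0,0.026],[0,0,0.0093,0,0,0,0.026],[0,0,0.0093,0,0,0,0.026],[0,0,0.0093,0,0,0,0.026],[0,0,0.0093,0,0,0,0.026],[0,0,0,0,0,0,0.026]]'
python3 -m pendant '[[0,0,0,0,0,0,0.018],[0,0,0,0,0,0,0.012],[0,0,0,0,0,0,0.008],[0,0,0,0,0,0,0.005],[0,0,0,0,0,0,0.005],[0,0,0,0,0,0,0.005]]'
```

```text
clock: 34.85
position: [654.4, -167.6, 19.2]
ee_rot: [0.769, -0.564, 0.243, 0.176]
contact_force: [-1.0, -0.8, 0.9]
gripper_width: 26.7
grasp_force: 0.0
clock: 35.45
position: [656.1, -166.0, 20.9]
ee_rot: [0.77, -0.563, 0.244, 0.175]
contact_force: [3.8, 2.3, 1.6]
gripper_width: 11.9
grasp_force: 59.1
```

```bash
python3 -m pendant '[[-0.0033,-0.0015,-0.0023,0,0,0,0.005],[-0.0033,0,-0.0023,0,0,0,0.005],[-0.0033,0,-0.0023,0,0,0,0.005],[-0.0033,0,-0.0023,0,0,0,0.005],[-0.0033,0,-0.0023,0,0,0,0.005],[-0.0033,0,-0.0023,0,0,0,0.005],[-0.0033,0,-0.0023,0,0,0,0.005],[-0.0033,0,-0.0023,0,0,0,0.005],[-0.0033,0,-0.0023,0,0,0,0.005],[-0.0033,0,-0.0023,0,0,0,0.005],[0,0,0,0,0,0,0.005]]'
python3 -m pendant '[[0.004,0,-0.0055,0,0,0,0.005],[0.0074,0,-0.0107,0,0,0,0.005],[0.0074,0,-0.0107,0,0,0,0.005],[0.0107,0,-0.0153,0,0,0,0.005],[0.0107,0,-0.0153,0,0,0,0.005],[0.0107,0,-0.0153,0,0,0,0.005],[0.0107,0,-0.0153,0,0,0,0.005],[0.0107,0,-0.0153,0,0,0,0.005]]'
python3 - <<'E'
from h import *
u=up(90,35)
plan(u,np.array([592.5,162.6,189.1])+6*u[:,2],22)
E
```

```text
clock: 36.55
position: [643.7, -127.2, 19.8]
ee_rot: [0.77, -0.563, 0.243, 0.175]
contact_force: [-0.1, 2.0, 4.2]
gripper_width: 11.6
grasp_force: 58.7
clock: 37.35
position: [642.4, -128.3, 145.9]
ee_rot: [0.77, -0.564, 0.242, 0.176]
contact_force: [0.1, -0.4, -0.3]
gripper_width: 11.4
grasp_force: 58.6
22 x [-0.0151, -0.0001, -0.0001] [0.15, -4.05, 0.88] via [[625.0, -63.0, 112.0], [607.0, 24.0, 106.0], [597.0, 95.0, 130.0], [593.0, 163.0, 189.0]]
```

```bash
python3 -m pendant '[[-0.0151,-0.0001,-0.0001,0.15,-4.05,0.88,0.005],[-0.0151,-0.0001,-0.0001,0.15,-4.05,0.88,0.005],[-0.0151,-0.0001,-0.0001,0.15,-4.05,0.88,0.005],[-0.0151,-0.0001,-0.0001,0.15,-4.05,0.88,0.005],[-0.0151,-0.0001,-0.0001,0.15,-4.05,0.88,0.005],[-0.0151,-0.0001,-0.0001,0.15,-4.05,0.88,0.005],[-0.0151,-0.0001,-0.0001,0.15,-4.05,0.88,0.005],[-0.0151,-0.0001,-0.0001,0.15,-4.05,0.88,0.005],[-0.0151,-0.0001,-0.0001,0.15,-4.05,0.88,0.005],[-0.0151,-0.0001,-0.0001,0.15,-4.05,0.88,0.005],[-0.0151,-0.0001,-0.0001,0.15,-4.05,0.88,0.005]]'
python3 -m pendant '[[-0.0151,-0.0001,-0.0001,0.15,-4.05,0.88,0.005],[-0.0151,-0.0001,-0.0001,0.15,-4.05,0.88,0.005],[-0.0151,-0.0001,-0.0001,0.15,-4.05,0.88,0.005],[-0.0151,-0.0001,-0.0001,0.15,-4.05,0.88,0.005],[-0.0151,-0.0001,-0.0001,0.15,-4.05,0.88,0.005],[-0.0151,-0.0001,-0.0001,0.15,-4.05,0.88,0.005],[-0.0151,-0.0001,-0.0001,0.15,-4.05,0.88,0.005],[-0.0151,-0.0001,-0.0001,0.15,-4.05,0.88,0.005],[-0.0151,-0.0001,-0.0001,0.15,-4.05,0.88,0.005],[-0.0151,-0.0001,-0.0001,0.15,-4.05,0.88,0.005],[-0.0151,-0.0001,-0.0001,0.15,-4.05,0.88,0.005],[0,0,0,0,0,0,0.005]]'
python3 - <<'E'
from h import *
held(); u=up(90,35)
plan(u,np.array([594,233,75])+6*u[:,2],6)
E
```

```text
clock: 38.45
position: [607.4, 25.8, 105.9]
ee_rot: [0.757, -0.646, -0.047, -0.084]
contact_force: [0.2, -0.7, -1.4]
gripper_width: 11.8
grasp_force: 58.5
clock: 39.65
position: [594.3, 162.4, 189.1]
ee_rot: [-0.626, 0.628, 0.326, 0.328]
contact_force: [-0.4, -0.3, -0.6]
gripper_width: 11.4
grasp_force: 58.5
top exp [259.7 169.3] seen [259.4 169.6] rows 168 171 23
axis [595.4 141.6 208.8] rel [  1.1 -20.9  19.7]
side exp [270.8 182.4] seen [270.9 180.5] rows 177 184 8
bottom exp row 186.42504267741148
6 x [0.0088, 0.0001, 0.0206] [-0.02, -0.01, 0.0] via [[594.0, 174.0, 170.0], [594.0, 198.0, 132.0], [594.0, 209.0, 113.0], [594.0, 233.0, 75.0]]
```

```bash
python3 -m pendant '[[0.0088,0,0.0206,0,0,0,0.005],[0.0088,0,0.0206,0,0,0,0.005],[0.0088,0,0.0206,0,0,0,0.005],[0.0088,0,0.0206,0,0,0,0.005],[0.0088,0,0.0206,0,0,0,0.005],[0.0088,0,0.0206,0,0,0,0.005],[0,0,0,0,0,0,0.005]]'
python3 -m pendant '[[0.0057,0,0.004,0,0,0,0.005],[0.0057,0,0.004,0,0,0,0.005],[0.0057,0,0.004,0,0,0,0.005],[0.0057,0,0.004,0,0,0,0.005],[0.0057,0,0.004,0,0,0,0.005],[0,0,0,0,0,0,0.005]]'
python3 -m pendant '[[0.0012,0,0.0009,0,0,0,0.005],[0,0,0,0,0,0,0.005]]'
python3 -m pendant '[[0.0008,0,0.0006,0,0,0,0.005],[0,0,0,0,0,0,0.005]]'
python3 -m pendant '[[0.0008,0,0.0006,0,0,0,0.005],[0,0,0,0,0,0,0.005]]'
```

```text
clock: 40.45
position: [592.8, 235.2, 72.1]
ee_rot: [-0.627, 0.628, 0.328, 0.325]
contact_force: [0.1, -0.2, 0.0]
gripper_width: 11.5
grasp_force: 58.5
clock: 41.05
position: [594.3, 233.4, 39.6]
ee_rot: [-0.627, 0.628, 0.326, 0.327]
contact_force: [-0.4, -0.6, 0.8]
gripper_width: 11.6
grasp_force: 58.5
clock: 41.25
position: [594.9, 233.7, 39.4]
ee_rot: [0.627, -0.627, -0.326, -0.328]
contact_force: [0.4, -0.1, -0.2]
gripper_width: 11.5
grasp_force: 58.5
clock: 41.45
position: [594.9, 233.8, 38.5]
ee_rot: [0.627, -0.627, -0.326, -0.328]
contact_force: [0.2, 0.5, -0.2]
gripper_width: 12.0
grasp_force: 58.5
clock: 41.65
position: [594.8, 233.9, 37.3]
ee_rot: [-0.627, 0.627, 0.326, 0.327]
contact_force: [-0.1, -0.6, -0.8]
gripper_width: 12.1
grasp_force: 58.5
```

```bash
python3 -m pendant '[[0.0008,0,0.0006,0,0,0,0.005],[0,0,0,0,0,0,0.005]]'
python3 -m pendant '[[0.0008,0,0.0006,0,0,0,0.005],[0,0,0,0,0,0,0.005]]'
python3 -m pendant '[[0.0008,0,0.0006,0,0,0,0.005],[0,0,0,0,0,0,0.005]]'
```

```text
clock: 41.85
position: [594.8, 233.9, 36.2]
ee_rot: [-0.627, 0.627, 0.326, 0.327]
contact_force: [0.5, 0.5, 0.2]
gripper_width: 12.0
grasp_force: 58.5
clock: 42.05
position: [594.8, 233.9, 35.2]
ee_rot: [-0.627, 0.627, 0.326, 0.327]
contact_force: [-0.2, 0.5, -0.1]
gripper_width: 11.6
grasp_force: 58.5
clock: 42.25
position: [594.8, 233.9, 34.2]
ee_rot: [-0.627, 0.627, 0.326, 0.327]
contact_force: [-0.6, 0.0, -0.7]
gripper_width: 11.6
grasp_force: 58.5
```

```bash
python3 -m pendant '[[0.0008,0,0.0006,0,0,0,0.005],[0,0,0,0,0,0,0.005]]'
python3 -m pendant '[[0.0008,0,0.0006,0,0,0,0.005],[0,0,0,0,0,0,0.005]]'
```

```text
clock: 42.45
position: [594.9, 234.0, 33.4]
ee_rot: [0.627, -0.627, -0.326, -0.328]
contact_force: [0.2, 0.7, 0.3]
gripper_width: 11.9
grasp_force: 58.6
clock: 42.65
position: [594.9, 234.2, 33.4]
ee_rot: [0.627, -0.627, -0.326, -0.328]
contact_force: [-0.5, -1.7, 5.3]
gripper_width: 11.7
grasp_force: 59.0
```

```bash
python3 -m pendant '[[-0.0008,0,-0.0006,0,0,0,0.014],[0,0,0,0,0,0,0.018],[0,0,0,0,0,0,0.0205],[0,0,0,0,0,0,0.0205],[0,0,-0.008,0,0,0,0.0205],[0,0,-0.02,0,0,0,0.0205],[0,0,-0.03,0,0,0,0.0205],[0,0,-0.03,0,0,0,0.02],[-0.0328,0,-0.023,0,0,0,0.02],[-0.0328,0,-0.023,0,0,0,0.02],[0,0,-0.03,0,0,0,0.02],[0,0,0,0,0,0,0.02]]'
python3 - <<'E'
from h import *
o=np.zeros((600,800,3),np.uint8)
d=cam("top"); h=cv2.cvtColor(d["image"],cv2.COLOR_RGB2HSV); m=((h[...,0]>23)&(h[...,0]<35)&(h[...,1]>150)).astype(np.uint8)[165:205,215:260]
n,l,s,c=cv2.connectedComponentsWithStats(m)
for i in range(1,n): print(s[i,4],c[i]+[215,165],ray(d,c[i]+[215,165],54))
o[:300]=cv2.resize(d["image"][135:225,205:425][:,:,::-1],(800,300),interpolation=cv2.INTER_CUBIC)
e=cam("side"); o[300:]=cv2.resize(e["image"][160:265,225:425][:,:,::-1],(800,300),interpolation=cv2.INTER_CUBIC)
cv2.imwrite("pics/c8.png",o)
E
```

```text
clock: 43.85
position: [596.2, 133.6, 185.7]
ee_rot: [0.628, -0.627, -0.321, -0.33]
contact_force: [0.2, -0.1, -0.9]
gripper_width: 20.0
grasp_force: 0.0
14 [242.3 177.5] [596.  212.4  54. ]
14 [230.1 184. ] [578.3 247.4  54. ]
17 [242.9 191. ] [557.2 211.4  54. ]
```

View pics/c8.png

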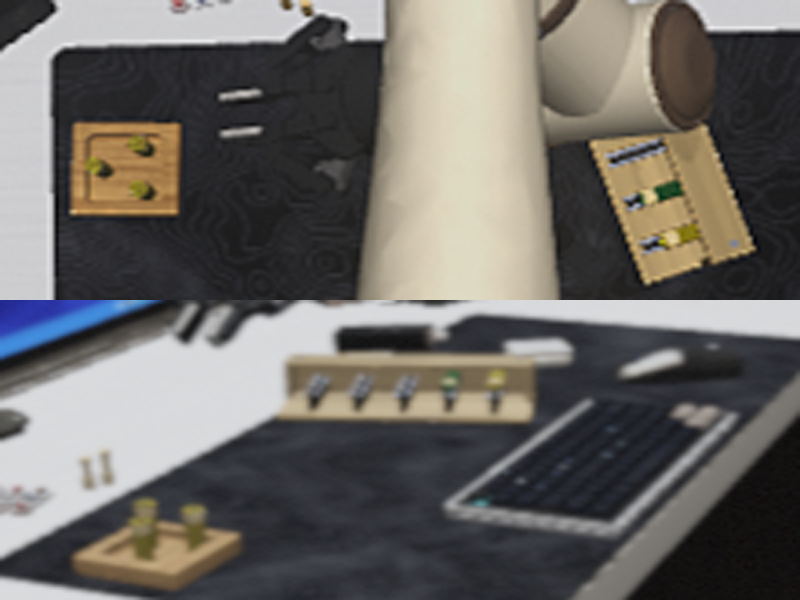

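Three gold cells stand upright in the tray, at (97,167), (140,145) and (140,190) in the top crop. The green and fourth gold cells still lie in the rack, the gripper is clear, and nothing else appears to have moved. Handing in.

```bash
python3 -c "
from bench import arm
print(arm.job_done())"
```

```text
the job is handed in; nothing more can be done
None
```

The job is handed in at about 44 s of the 67 s limit: three gold cells stand button-up on the tray floor, and the fourth gold cell and the green one still lie in the rack; the hand-in call returned no verdict.

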